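Stack the scanned laminate samples on their archive trays

ROBOT

A 7-joint arm with a two-finger parallel gripper is mounted at the origin on the work surface. World frame = base frame: x ahead of the robot, y to its left, z up, the work surface at z = 0. Lengths are in m, angles in rad, forces in N, time in s.
With the tool pointing down it reaches from about 0.425 to 0.925 m from the base axis. Payload 6.8 kg.
Tool frame: the origin (TCP) lies midway between the tips of the shut fingers; the grasp point (between the pads) lies 19 mm behind it; z points along the fingers, y is the line along which they close (so a half turn about z gives the same grasp; the last joint's range is limited). The gripper opens to 85 mm and grips with 20 to 120 N. Pads are 22 mm wide; open, the fingers measure 114 mm over their backs; the gripper's body (76 mm by 85 mm) begins 54 mm behind the grasp point. The pads swing forward as they close: fully open they stand 13 mm farther back than shut.
Start: joints at [-1.365, 0.477, 0.022, 1.555, -0.011, 1.109, -0.083], TCP at [0.208, 0.642, 0.231] pointing down, gripper open.
Joint ranges: [-2.96, 2.96], [-0.34, 2.1], [-1.41, 1.46], [0.24, 2.44], [-1.37, 4.51], [0.17, 1.92], [-2.96, 2.96]. Speed limits (rad/s): [2.39, 2.39, 3.14, 3.14, 3.14, 3.14, 3.14].

INTERFACE

Orientations are given as a rotation vector (axis times angle).
In Python, from bench import status, vision, r gives the robot as it stands. The module is installed in compiled form; this text tells all that it offers.
- The arm moves only by the shell command python3 -m handwheel 'ROWS' [OPENING] [FORCE]. ROWS is JSON, a list of rows, each an object with "dp": the shift along the tool's x, y, z in m, a list of three; "delta_rot": the turn, a rotation vector about the tool's x, y, z in rad, a list of three. In form: [{"dp": [x, y, z], "delta_rot": [rx, ry, rz]}, ...]. A call has 1 to 12 rows; each row is the pose to reach, as a shift and turn from the pose commanded when the call began, along the tool's axes at that moment; what a row does not reach only later rows make up. A row lasts 1/8 s, in which the tool goes at most 62.5 mm and 10.7 degrees, less where a joint would pass 70% of its speed; a pose out of reach is approached as far as the arm can. A call with a gripper value outside its range is refused whole. OPENING is the opening, from 0 (shut) to 1 (fully open), set as the call begins (- or left out, the last holds). The fingers move at their own pace and stop on an object; FORCE is the grip in N (left out, the last holds). Time passes only in rows, so rows that repeat a pose let the fingers close. It gives the time, the measured TCP pose, the force, the opening and the grip force at its end, in the units of the state.
- status.get_obs(): the state, without advancing time (a new reading comes with each control period).
- vision.grab_frame(name): name is "scene" or "top" or "wrist"; returns a dict with "img" (420x560x3 uint8, blue, green, red), "fovy" (degrees; the focal length in pixels is half the picture's height over the tangent of half this angle, whatever the lens; pixels are square), "cx", "cy" (the principal point, pixels), "distortion" ([k1, k2, p1, p2, k3] as OpenCV has them; the pictures are not rectified), "world_from_camera" (4x4, takes a point from camera to world coordinates). Camera axes: x right, y up, looking along -z (the intrinsics and any distortion apply to the point x, -y, -z); pixel columns grow to the right and rows downward; lengths in m; the calibration is good to about 2 mm. A picture is of the moment at which its call begins. There is no depth.
- r.hand_in(): hands the job in; it is judged then, once.
The state is a dict: "clock": time; "joints": joint angles; "qvel": joint speeds; "tau": joint torques, N m; "tcp_pos": TCP position; "orientation": TCP orientation; "contact_force": force on the tool from outside, world axes, zero at the start; "moment": the same for the moment, N m; "grip_width": finger opening in m; "gripper_force": force on a finger pad.
Only numpy, scipy, OpenCV 4.12 (cv2) and the standard library are available. Lean on these libraries where they do the work, as an engineer would, in place of code of your own. Each camera call takes 0.05 s, during which the arm holds its last target. There are 200 camera calls.

TASK

The scanned laminate samples go back to the archive: stack the three oblong ones on the oblong tray and the two square ones on the square tray, each stack going from the largest at the bottom to the smallest on top. Centre the bottom piece on its tray and each next piece on the one below, flat and with the sides parallel. Do not knock over or shift the probe, the vial or the step block that stand among them.

Things in the scene. Friction and masses are not known exactly. Their poses are not given: they have to be found in the camera images.
- oblong_large: Oblong laminate sample: flat cream-coloured glass-fibre slab, 120 x 60 mm, 18 mm thick, about 245 g, a small red chalk tick on top; the largest of the three oblong samples. Lies flat and loose on the bench in any direction. Origin at the centre of its underside, z up; x along the long side, y along the short side.
- oblong_medium: Oblong laminate sample: flat cream-coloured glass-fibre slab, 96 x 46 mm, 18 mm thick, about 150 g, a small red chalk tick on top; the middle one of the three oblong samples. Lies flat and loose on the bench in any direction. Origin at the centre of its underside, z up; x along the long side, y along the short side.
- oblong_small: Oblong laminate sample: flat cream-coloured glass-fibre slab, 72 x 32 mm, 18 mm thick, about 80 g, a small red chalk tick on top; the smallest of the three oblong samples. Lies flat and loose on the bench in any direction. Origin at the centre of its underside, z up; x along the long side, y along the short side.
- square_large: Square laminate sample: flat cream-coloured glass-fibre slab, 60 x 60 mm, 18 mm thick, about 123 g, a small red chalk tick on top; the larger of the two square samples. Lies flat and loose on the bench in any direction. Origin at the centre of its underside, z up; x and y along its sides.
- square_small: Square laminate sample: flat cream-coloured glass-fibre slab, 40 x 40 mm, 18 mm thick, about 55 g, a small red chalk tick on top; the smaller of the two square samples. Lies flat and loose on the bench in any direction. Origin at the centre of its underside, z up; x and y along its sides.
- oblong_tray: Oblong aluminium archive tray, 170 x 110 mm outside, dark rubber liner, stands fixed on the bench at the left or right of the samples, turned any way. Floor 4 mm above the bench, lip 3 mm thick, 9 mm above the bench. Origin at the centre of its underside (bench height); x along its long side, y along its short side.
- square_tray: Square aluminium archive tray, 110 x 110 mm outside, dark rubber liner, stands fixed on the bench at the left or right of the samples, turned any way. Floor 4 mm above the bench, lip 3 mm thick, 9 mm above the bench. Origin at the centre of its underside (bench height); x and y along its sides.
- probe: Ultrasonic probe standing on its steel face: black round body 29 mm in diameter, 62 mm high with a thin brass connector on top. Loose, stands among the samples; to be left standing there. Origin at the centre of its underside.
- vial: Small white capped vial, 26 mm in diameter, 55 mm high. Loose, stands among the samples; to be left standing there. Origin at the centre of its underside.
- step_block: Bright steel step block, 40 x 20 mm, four steps 5, 10, 15 and 20 mm high along its x. Loose, stands among the samples; to be left standing there. Origin at the centre of its underside.
Not all that is in view belongs to the job. What is shaped like the oblong_tray but green is not meant.

How it is judged:
By the outcome, as a careful person would: the job done as asked, in the order asked, and still so for the second after the job is handed in, with the robot touching nothing.
It also fails if it takes over 122 s, if anything falls off the work surface, if the arm or the gripper's body presses on something with over 40 N, if the wrist force passes 120 N, or if a joint passes its speed limit or range.

## Working session

There is one attempt and no reset: what is moved stays moved. The work goes in short steps, Python scripts to look and compute and a shell command to move; the robot and the scene stay as the last step left them, time stands still between calls to the robot, and variables do not carry over. Pictures are saved under pics/ and viewed, at most 14 in all, crops included, and the job is handed in when it is done.

```bash
mkdir -p pics
python3 - <<'E'
from bench import status, vision, r
import cv2
print(status.get_obs())
for n in("top","scene"):
    f=vision.grab_frame(n); cv2.imwrite(f"pics/{n}0.png",f["img"])
    print(n,f["fovy"],f["cx"],f["cy"],f["distortion"],f["world_from_camera"])
E
```

```text
{'clock': 0.0, 'joints': array([-1.36506251,  0.47781107,  0.02235176,  1.55649855, -0.01147686,
        1.10928757, -0.08311495]), 'qvel': array([ 1.06762623e-03, -5.84333270e-04, -3.14864430e-05,  5.43258099e-04,
        8.21209331e-04, -1.34222666e-03,  1.07969783e-03]), 'tau': array([ 8.28466054e-04, -5.96461451e+01,  1.60798654e+00, -2.81193852e+01,
        1.24190294e-02,  9.49870358e-03, -1.56503990e-05]), 'tcp_pos': array([0.20821792, 0.64143746, 0.23029872]), 'orientation': array([-4.90919311e-01, -3.10286860e+00,  2.94016880e-03]), 'contact_force': array([ 0.18534398,  0.15016292, -0.03356619]), 'moment': array([-0.03445552,  0.04649619,  0.01929086]), 'gripper_force': 0.0, 'grip_width': 0.08520460153099406}
top 46.45731142001267 276.19796769599844 209.33805401868437 [-0.13455123  0.          0.          0.          0.        ] [[ 0.02442829  0.99477661 -0.09910979  0.32013558]
 [-0.99967429  0.02357474 -0.00977436 -0.00754253]
 [-0.00738682  0.09931628  0.9950285   1.20515091]
 [ 0.          0.          0.          1.        ]]
scene 52.34523646439726 285.19250286588795 209.5602906415858 [-0.06395508  0.          0.          0.          0.        ] [[ 0.63378064 -0.4797109   0.60679449  0.98767321]
 [ 0.77334644  0.40923905 -0.48420934 -0.47758825]
 [-0.0160435   0.77614486  0.63035051  0.64933919]
 [ 0.          0.          0.          1.        ]]
```

View pics/top0.png

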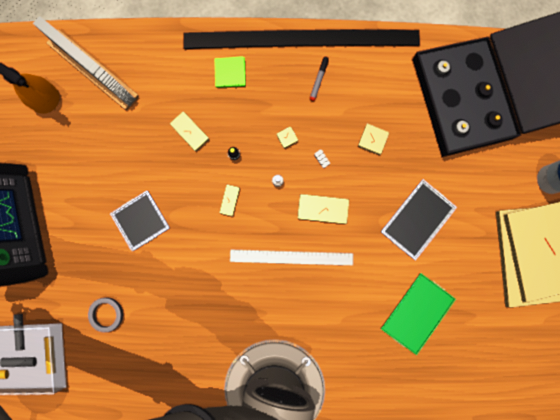

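View pics/scene0.png

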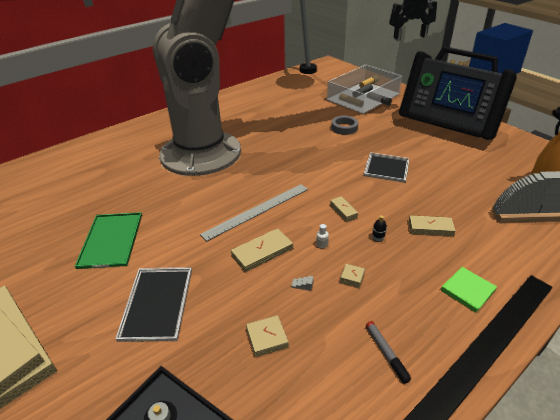

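```bash
cat > h.py <<'E'
import numpy as np, cv2
from scipy.optimize import minimize
from bench import status, vision
def K(f):
    F=210/np.tan(np.radians(f["fovy"])/2); return np.array([[F,0,f["cx"]],[0,F,f["cy"]],[0,0,1]])
def proj(f,P):
    T=np.linalg.inv(f["world_from_camera"]); T=np.diag([1,-1,-1,1])@T
    return cv2.projectPoints(np.asarray(P,float).reshape(-1,3),cv2.Rodrigues(T[:3,:3])[0],T[:3,3],K(f),np.array(f["distortion"]))[0].reshape(-1,2)
def unproj(f,uv,z):
    n=cv2.undistortPoints(np.asarray(uv,float).reshape(-1,1,2),K(f),np.array(f["distortion"])).reshape(-1,2)
    W=np.array(f["world_from_camera"]); d=np.c_[n[:,0],-n[:,1],-np.ones(len(n))]@W[:3,:3].T
    return W[:3,3]+d*((z-W[2,3])/d[:,2])[:,None]
def box(p,L,W,H,z0=0):
    x,y,a=p; c,s=np.cos(a),np.sin(a)
    return [[x+c*u-s*v,y+s*u+c*v,z] for z in(z0,z0+H) for u,v in((-L/2,-W/2),(L/2,-W/2),(L/2,W/2),(-L/2,W/2))]
def fit(f,mask_hull,p0,dims,z0=0,S=8):
    """mask_hull px contour; silhouette fit of known box"""
    h=mask_hull.reshape(-1,2).astype(float); o=h.min(0)-15; sz=((h.max(0)-o+15)*S).astype(int)
    ras=lambda q:cv2.fillConvexPoly(np.zeros((sz[1],sz[0]),np.uint8),np.round((q-o+.5)*S*16).astype(np.int32),1,shift=4)
    M=ras(h)
    def c(p):
        q=cv2.convexHull(proj(f,box(p,*dims,z0)).astype(np.float32)).reshape(-1,2)
        R=ras(q); return 1-(M&R).sum()/(M|R).sum()
    r=minimize(c,p0,method="Nelder-Mead",options=dict(initial_simplex=np.array(p0)+np.r_[np.zeros((1,3)),np.diag([.006,.006,.15])],xatol=1e-5,fatol=1e-5))
    return r.x,r.fun
E
cat > m0.py <<'E'
from h import *
f=vision.grab_frame("top"); np.save
im=f["img"]; S=4
up=cv2.resize(im,None,fx=S,fy=S,interpolation=cv2.INTER_CUBIC)
b,g,r=[up[...,i].astype(int) for i in range(3)]
D={"OL":((323,209),(.12,.06,.018)),"OM":((189,131),(.096,.046,.018)),"OS":((230,200),(.072,.032,.018)),"SL":((374,139),(.06,.06,.018)),"SS":((287,137),(.04,.04,.018)),"OT":((419,219),(.17,.11,.009)),"ST":((140,220),(.11,.11,.009))}
out=up.copy()
for n,(c,d) in D.items():
    m=((r-b<60) if n[1]=="T" else (b*1.0/np.maximum(r,1)>.47)).astype(np.uint8)
    m=cv2.morphologyEx(m,cv2.MORPH_CLOSE,np.ones((9,9)))
    m=cv2.morphologyEx(m,cv2.MORPH_OPEN,np.ones((13,13)))
    k,lab,st,ce=cv2.connectedComponentsWithStats(m)
    i=1+np.argmin(np.linalg.norm(ce[1:]/S-c,axis=1))
    h=cv2.convexHull(cv2.findContours((lab==i).astype(np.uint8),0,2)[0][0]).reshape(-1,2)
    cv2.polylines(out,[h],True,(255,0,0),1)
    hp=(h+.5)/S-.5
    g0=unproj(f,[c],d[2])[0]
    w=unproj(f,hp,d[2]); rc=cv2.minAreaRect(w[:,:2].astype(np.float32)); B=cv2.boxPoints(rc); e=B[1]-B[0]; e2=B[2]-B[1]; e=e if np.linalg.norm(e)>np.linalg.norm(e2) else e2
    p,fun=fit(f,hp,[*rc[0],np.arctan2(e[1],e[0])],d)
    print(n,np.round(rc[1],4),"fit",p.round(4),np.degrees(p[2]).round(1),round(fun,3))
    q=cv2.convexHull(proj(f,box(p,*d)).astype(np.float32)); cv2.polylines(out,[np.int32((q+.5)*S-.5)],True,(0,0,255),1)
cv2.imwrite("pics/fit0.png",cv2.resize(out[350:1100,350:1900],(800,387),interpolation=cv2.INTER_AREA))
for n,c,z in(("probe",(234,150),.062),("vial",(278,177),.055),("step",(322,158),.01)): print(n,unproj(f,[c],z).round(3), proj(f,[list(unproj(f,[c],z)[0,:2])+[0]]))
E
python3 m0.py
```

```text
OL [0.1213 0.0621] fit [ 0.4437 -0.1102  1.4897] 85.4 0.017
OM [0.0989 0.0477] fit [0.6333 0.2293 0.7792] 44.6 0.053
OS [0.0345 0.074 ] fit [ 0.4597  0.1207 -0.2048] -11.7 0.03
SL [0.0608 0.063 ] fit [ 0.6238 -0.2353 -0.3723] -21.3 0.065
SS [0.0429 0.0424] fit [ 0.6223 -0.0179  0.5066] 29.0 0.077
OT [0.1119 0.1732] fit [ 0.4238 -0.3498 -0.6715] -38.5 0.014
ST [0.114  0.1122] fit [0.4038 0.3446 0.5793] 33.2 0.021
probe [[0.574 0.108 0.062]] [[236.28846926 155.41388371]]
vial [[0.512 0.001 0.055]] [[278.08236032 180.64163226]]
step [[ 0.57  -0.106  0.01 ]] [[321.65976221 158.81071412]]
```

View pics/fit0.png

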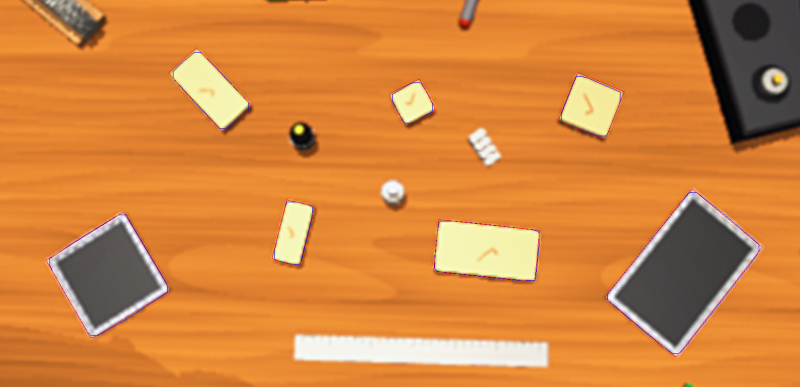

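```bash
cat >> h.py <<'E'
from scipy.spatial.transform import Rotation as Ro
import sys
def go(x,y,z,az,half=None):
    """az: azimuth (deg) of the finger closing line; prints dp/rot in tool axes"""
    s=status.get_obs(); R=Ro.from_rotvec(s["orientation"]).as_matrix()
    rad=np.degrees(np.arctan2(y,x)); 
    a=rad+((az-rad+90)%180-90); a=np.radians(a)
    ty=np.array([np.cos(a),np.sin(a),0]); tz=np.array([0,0,-1.]); T=np.c_[np.cross(ty,tz),ty,tz]
    dp=R.T@(np.array([x,y,z])-s["tcp_pos"]); rv=Ro.from_matrix(R.T@T).as_rotvec()
    print(f"t={s['clock']:.2f} tcp",s["tcp_pos"].round(4),"w",round(s["grip_width"],4),"rel",round(np.degrees(a)-rad),"dp",dp.round(4).tolist(),"rot",rv.round(3).tolist(),"rows",np.ceil(max(np.linalg.norm(dp)/.0625,np.degrees(np.linalg.norm(rv))/10.7)))
if __name__=="__main__": go(*map(float,sys.argv[1:]))
E
cat > m1.py <<'E'
import re
src=open('m0.py').read().replace('for n,(c,d) in D.items():','for n,(c,d) in list(D.items())[:5]:').replace('p,fun=fit(f,hp,[*rc[0],np.arctan2(e[1],e[0])],d)','p,fun=fit(f,hp,[*rc[0],np.arctan2(e[1],e[0])],(d[0]+.0015,d[1]+.0015,0),.018)')
exec(src[:src.index('cv2.imwrite')])
x0,y0=630,420
cv2.imwrite("pics/om.png",cv2.resize(out[y0:y0+200,x0:x0+260],None,fx=3,fy=3))
E
python3 m1.py; python3 h.py .4437 -.1102 .16 -4.6
```

```text
OL [0.1213 0.0621] fit [ 0.4432 -0.1099  1.4892] 85.3 0.019
OM [0.0989 0.0477] fit [0.6311 0.2273 0.7758] 44.5 0.026
OS [0.0344 0.074 ] fit [ 0.4589  0.1199 -0.1959] -11.2 0.038
SL [0.0608 0.063 ] fit [ 0.6209 -0.2334 -0.3574] -20.5 0.042
SS [0.0429 0.0425] fit [ 0.6201 -0.0179  0.5048] 28.9 0.065
t=0.20 tcp [0.2083 0.6417 0.2307] w 0.0856 rel 9 dp [-0.456, -0.6424, 0.0715] rot [-0.001, 0.001, 1.337] rows 13.0
```

View pics/om.png

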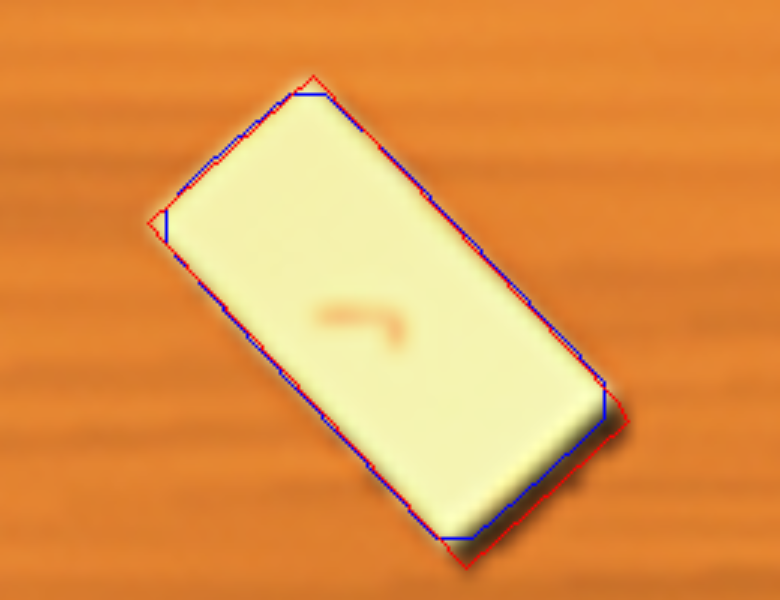

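The enlarged crop shows oblong_medium with its top face bright and the far-side edge in shadow at lower right; the fit sits on its edges. Now over to oblong_large.

```bash
python3 -m handwheel '[{"dp":[-0.456,-0.642,0.0],"delta_rot":[0,0,1.337]},{"dp":[-0.456,-0.642,0.0],"delta_rot":[0,0,1.337]},{"dp":[-0.456,-0.642,0.0],"delta_rot":[0,0,1.337]},{"dp":[-0.456,-0.642,0.0],"delta_rot":[0,0,1.337]},{"dp":[-0.456,-0.642,0.0],"delta_rot":[0,0,1.337]},{"dp":[-0.456,-0.642,0.0],"delta_rot":[0,0,1.337]},{"dp":[-0.456,-0.642,0.0],"delta_rot":[0,0,1.337]},{"dp":[-0.456,-0.642,0.0],"delta_rot":[0,0,1.337]},{"dp":[-0.456,-0.642,0.0],"delta_rot":[0,0,1.337]},{"dp":[-0.456,-0.642,0.0],"delta_rot":[0,0,1.337]},{"dp":[-0.456,-0.642,0.0],"delta_rot":[0,0,1.337]},{"dp":[-0.456,-0.642,0.0],"delta_rot":[0,0,1.337]}]' 1
python3 -m handwheel '[{"dp":[0,0,0],"delta_rot":[0,0,0]},{"dp":[0,0,0],"delta_rot":[0,0,0]}]'
python3 h.py .4434 -.11 .2 -4.7
python3 -c "
from h import *
f=vision.grab_frame('wrist');cv2.imwrite('pics/w1.png',f['img']);print(f['fovy'],f['distortion'],f['world_from_camera'])"
```

```text
clock: 1.7
tcp_pos: [0.433, -0.0754, 0.2317]
orientation: [2.308, 2.131, 0.003]
contact_force: [0.8, 0.9, -1.0]
grip_width: 0.0855
gripper_force: 0.0
clock: 1.95
tcp_pos: [0.4324, -0.0733, 0.2311]
orientation: [-2.309, -2.13, 0.001]
contact_force: [-0.3, 0.6, 0.3]
grip_width: 0.0857
gripper_force: 0.0
t=1.95 tcp [ 0.4324 -0.0733  0.2311] w 0.0857 rel 9 dp [-0.0357, 0.014, 0.031] rot [-0.001, -0.0, 0.002] rows 1.0
64.64472688573983 [0.01305039 0.         0.         0.         0.        ] [[ 9.96817201e-01  7.54954715e-02  2.56105618e-02  4.38514333e-01]
 [-7.97211243e-02  9.43587784e-01  3.21382383e-01  1.06039087e-02]
 [ 9.71012527e-05 -3.22401190e-01  9.46603118e-01  3.74000908e-01]
 [ 0.00000000e+00  0.00000000e+00  0.00000000e+00  1.00000000e+00]]
```

View pics/w1.png

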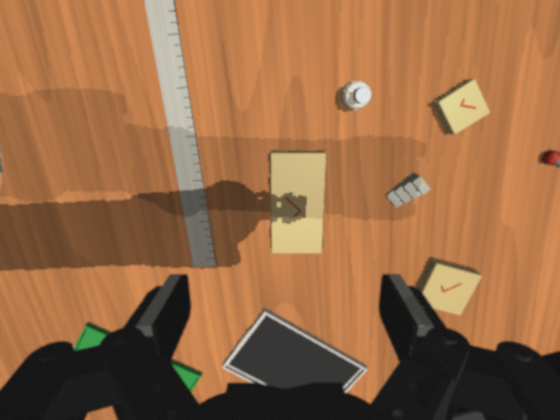

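The wrist view shows oblong_large with top corners near (272,153), (325,152), (323,252), (271,252). I'll check these against the top-view fit.

```bash
cat > /tmp/a.py <<'E'
from h import *
f=vision.grab_frame('wrist'); im=f['img']
for n,p in (('OL',(.4434,-.11,np.radians(85.4),.12,.06)),('SL',(.6209,-.2334,-.3574,.06,.06)),('SS',(.6201,-.0179,.505,.04,.04))):
    print(n,proj(f,box(p[:3],p[3],p[4],0,.018)).round(1)[:4].tolist())
big=lambda x,y,w,h:cv2.resize(im[y:y+h,x:x+w],None,fx=4,fy=4,interpolation=cv2.INTER_CUBIC)
cv2.imwrite('pics/w1b.png',np.hstack([big(255,140,85,125),big(410,75,95,125)]))
c=unproj(f,[(272,153),(325,152),(323,252),(271,252)],.018);print(c.round(4),c.mean(0))
E
PYTHONPATH=. python3 /tmp/a.py
```

```text
Traceback (most recent call last):
  File "h.py", line 1, in <module>
    import numpy as np, cv2
ModuleNotFoundError: No module named 'cv2'
```

```bash
cp /tmp/a.py a.py; python3 a.py
```

```text
OL [[321.7, 255.9], [326.0, 155.2], [270.1, 155.1], [271.3, 255.8]]
SL [[415.1, 306.1], [459.2, 317.4], [480.9, 277.4], [435.0, 265.1]]
SS [[453.3, 138.0], [489.6, 116.2], [474.2, 81.5], [437.1, 104.8]]
[[ 0.4205 -0.0457  0.018 ]
 [ 0.4772 -0.049   0.018 ]
 [ 0.4702 -0.1672  0.018 ]
 [ 0.4088 -0.1624  0.018 ]] [ 0.44418645 -0.10607962  0.018     ]
```

View pics/w1b.png

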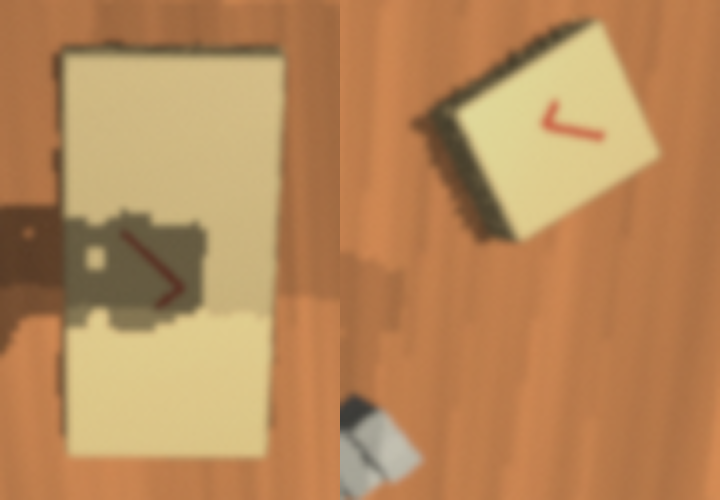

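Wrist and top readings agree within about 2.5 mm (a constant calibration offset in y), so I use the mean and descend.

```bash
python3 h.py .4437 -.1088 .002 -4.7
```

```text
t=2.05 tcp [ 0.4324 -0.0722  0.2311] w 0.0855 rel 9 dp [-0.0357, 0.0143, 0.229] rot [-0.001, -0.001, 0.004] rows 4.0
```

```bash
python3 -m handwheel '[{"dp":[-0.036,0.014,0.05],"delta_rot":[0,0,0.004]},{"dp":[-0.036,0.014,0.1],"delta_rot":[0,0,0.004]},{"dp":[-0.036,0.014,0.15],"delta_rot":[0,0,0.004]},{"dp":[-0.036,0.014,0.18],"delta_rot":[0,0,0.004]},{"dp":[-0.036,0.014,0.18],"delta_rot":[0,0,0.004]},{"dp":[-0.036,0.014,0.18],"delta_rot":[0,0,0.004]}]' 1 60
python3 -c "
from h import *
for i in range(4): status.get_obs()
go(.4437,-.1088,.002,-4.7);go(.4437,-.1088,.002,-4.7)"
```

```text
clock: 2.8
tcp_pos: [0.4445, -0.11, 0.0523]
orientation: [2.311, 2.127, 0.002]
contact_force: [0.1, 0.3, 0.1]
grip_width: 0.0855
gripper_force: 0.0
t=2.80 tcp [ 0.4445 -0.11    0.0523] w 0.0855 rel 9 dp [0.0011, -0.001, 0.0503] rot [0.001, -0.001, -0.001] rows 1.0
t=2.80 tcp [ 0.4445 -0.11    0.0523] w 0.0855 rel 9 dp [0.0011, -0.001, 0.0503] rot [0.001, -0.001, -0.001] rows 1.0
```

```bash
python3 -m handwheel '[{"dp":[0.001,-0.001,0.03],"delta_rot":[0,0,0]},{"dp":[0.001,-0.001,0.045],"delta_rot":[0,0,0]},{"dp":[0.001,-0.001,0.049],"delta_rot":[0,0,0]},{"dp":[0.001,-0.001,0.049],"delta_rot":[0,0,0]}]' 1 60
python3 -m handwheel '[{"dp":[0,0,0],"delta_rot":[0,0,0]},{"dp":[0,0,0],"delta_rot":[0,0,0]},{"dp":[0,0,0],"delta_rot":[0,0,0]},{"dp":[0,0,0],"delta_rot":[0,0,0]},{"dp":[0,0,0],"delta_rot":[0,0,0]},{"dp":[0,0,0],"delta_rot":[0,0,0]}]' 0 60
```

```text
clock: 3.3
tcp_pos: [0.4433, -0.1096, 0.0028]
orientation: [2.313, 2.126, 0.001]
contact_force: [-0.5, -0.1, -0.1]
grip_width: 0.0855
gripper_force: 0.0
clock: 4.05
tcp_pos: [0.4435, -0.1096, 0.0033]
orientation: [2.313, 2.126, 0.002]
contact_force: [-1.4, 0.6, 11.5]
grip_width: 0.0581
gripper_force: 62.4
```

```bash
python3 -m handwheel '[{"dp":[0,0,-0.02],"delta_rot":[0,0,0]},{"dp":[0,0,-0.06],"delta_rot":[0,0,0]},{"dp":[0,0,-0.1],"delta_rot":[0,0,0]},{"dp":[0,0,-0.1],"delta_rot":[0,0,0]}]' 
python3 h.py .4242 -.3486 .105 51.5
```

```text
clock: 4.55
tcp_pos: [0.4445, -0.1096, 0.1044]
orientation: [2.31, 2.124, 0.006]
contact_force: [1.1, -0.4, -2.4]
grip_width: 0.058
gripper_force: 67.4
t=4.55 tcp [ 0.4445 -0.1096  0.1044] w 0.058 rel -89 dp [-0.2399, -0.0003, -0.0009] rot [0.002, -0.006, 2.159] rows 12.0
```

```bash
sed -i 's|^    a=rad+.*|    cur=np.degrees(np.arctan2(R[1,1],R[0,1])); c=[b for k in range(-6,7) for b in [az+180*k] if abs(b-rad)<125]; a=np.radians(min(c,key=lambda b:abs((b-cur+180)%360-180)))|' h.py
python3 -m handwheel '[{"dp":[-0.04,0,0],"delta_rot":[0,0,-0.164]},{"dp":[-0.08,0,0],"delta_rot":[0,0,-0.328]},{"dp":[-0.12,0,0],"delta_rot":[0,0,-0.492]},{"dp":[-0.16,0,0],"delta_rot":[0,0,-0.656]},{"dp":[-0.2,0,0],"delta_rot":[0,0,-0.82]},{"dp":[-0.24,0,0],"delta_rot":[0,0,-0.983]},{"dp":[-0.24,0,0],"delta_rot":[0,0,-0.983]},{"dp":[-0.24,0,0],"delta_rot":[0,0,-0.983]},{"dp":[-0.24,0,0],"delta_rot":[0,0,-0.983]}]' 
python3 h.py .4242 -.3486 .009 51.5
```

```text
clock: 5.68
tcp_pos: [0.4228, -0.347, 0.1015]
orientation: [-1.033, -2.965, -0.002]
contact_force: [0.3, -0.3, -3.1]
grip_width: 0.058
gripper_force: 67.4
t=5.67 tcp [ 0.4228 -0.347   0.1015] w 0.058 rel 91 dp [-0.0023, -0.0005, 0.0925] rot [0.001, -0.002, 0.001] rows 2.0
```

```bash
python3 -m handwheel '[{"dp":[-0.002,0,0.04],"delta_rot":[0,0,0]},{"dp":[-0.002,0,0.075],"delta_rot":[0,0,0]},{"dp":[-0.002,0,0.085],"delta_rot":[0,0,0]},{"dp":[-0.002,0,0.09],"delta_rot":[0,0,0]},{"dp":[-0.002,0,0.092],"delta_rot":[0,0,0]},{"dp":[-0.002,0,0.092],"delta_rot":[0,0,0]}]' 
python3 h.py .4242 -.3486 .008 51.5
```

```text
clock: 6.42
tcp_pos: [0.4249, -0.3502, 0.0112]
orientation: [1.035, 2.965, -0.0]
contact_force: [0.5, -0.5, -3.0]
grip_width: 0.0583
gripper_force: 67.3
t=6.42 tcp [ 0.4249 -0.3502  0.0112] w 0.0583 rel 91 dp [0.0016, 0.0009, 0.0031] rot [0.0, 0.002, 0.0] rows 1.0
```

```bash
python3 -m handwheel '[{"dp":[0.001,0.001,0.002],"delta_rot":[0,0,0]},{"dp":[0.001,0.001,0.003],"delta_rot":[0,0,0]},{"dp":[0.001,0.001,0.003],"delta_rot":[0,0,0]}]'
python3 -m handwheel '[{"dp":[0,0,0],"delta_rot":[0,0,0]},{"dp":[0,0,0],"delta_rot":[0,0,0]},{"dp":[0,0,0],"delta_rot":[0,0,0]},{"dp":[0,0,-0.02],"delta_rot":[0,0,0]},{"dp":[0,0,-0.07],"delta_rot":[0,0,0]},{"dp":[0,0,-0.13],"delta_rot":[0,0,0]},{"dp":[0,0,-0.15],"delta_rot":[0,0,0]}]' 0.82
python3 h.py .6318 .2290 .16 -45.4
```

```text
clock: 6.8
tcp_pos: [0.4243, -0.3484, 0.0075]
orientation: [1.035, 2.966, 0.001]
contact_force: [0.0, 1.4, -0.7]
grip_width: 0.0579
gripper_force: 67.6
clock: 7.68
tcp_pos: [0.4254, -0.3499, 0.1609]
orientation: [1.035, 2.961, -0.002]
contact_force: [0.4, 0.7, -0.3]
grip_width: 0.0701
gripper_force: 0.0
t=7.67 tcp [ 0.4254 -0.3499  0.1609] w 0.0701 rel 115 dp [0.1991, 0.5815, 0.0003] rot [-0.003, 0.005, -1.451] rows 10.0
```

Run:
```python
from h import *
import pickle
f=vision.grab_frame('wrist'); t=vision.grab_frame('top'); pickle.dump((f,t),open('p1.pkl','wb'))
c=proj(t,[[.424,-.349,.02]])[0].astype(int); a=t['img'][c[1]-50:c[1]+50,c[0]-50:c[0]+50]
cv2.imwrite('pics/p1.png',np.hstack([f['img'],cv2.resize(a,(240,240),interpolation=cv2.INTER_CUBIC) if 0 else cv2.copyMakeBorder(cv2.resize(a,(240,240),interpolation=cv2.INTER_CUBIC),0,180,0,0,0)]))
print(c)
```

```text
[419 218]
```

View pics/p1.png

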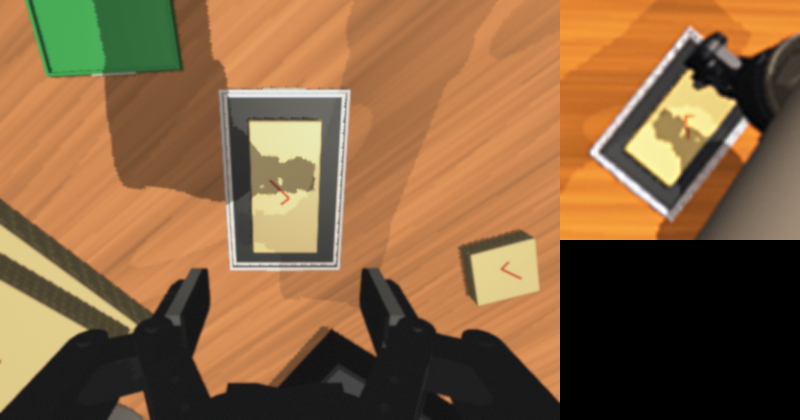

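The wrist view shows oblong_large in the tray (piece top corners about (249,121), (322,121), (318,254), (253,251); tray (219,91)–(340,270)). Enlarging to measure.

Run:
```python
from h import *
import pickle
f,t=pickle.load(open('p1.pkl','rb'))
im=f['img']; 
cv2.imwrite('pics/p1b.png',cv2.resize(im[80:280,205:365],None,fx=3,fy=3,interpolation=cv2.INTER_CUBIC))
```

```text
(no output)
```

View pics/p1b.png

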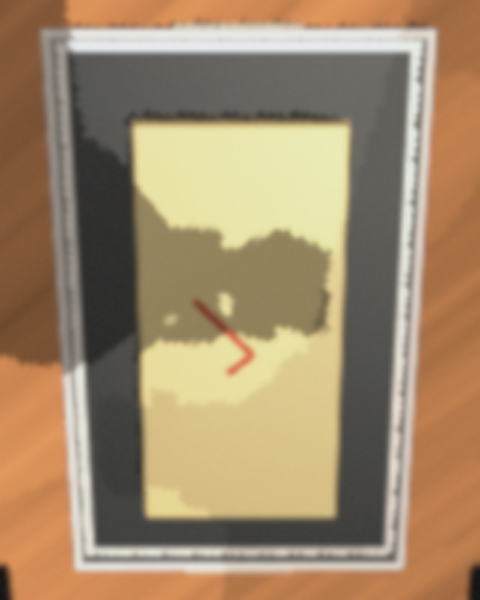

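```bash
cat >> h.py <<'E'
def quad(f,uv,z):
    c=unproj(f,uv,z)[:,:2]; m=c.mean(0); e=[c[(i+1)%4]-c[i] for i in range(4)]
    print("ctr",m.round(4),"sides",[round(float(np.linalg.norm(v)),4) for v in e],"az",[round(float(np.degrees(np.arctan2(v[1],v[0]))),1) for v in e]); return m
E
python3 - <<'E'
from h import *
import pickle
f,t=pickle.load(open('p1.pkl','rb'))
g=lambda a:(np.array(a)-1)/3+[205,80]
T=quad(f,g([(40,29),(438,29),(406,571),(77,571)]),.009)
P=quad(f,g([(131,122),(350,121),(335,520),(145,520)]),.022)
a=np.radians(-38.5);print("rel in tray axes",np.array([[np.cos(a),np.sin(a)],[-np.sin(a),np.cos(a)]])@(P-T))
# gripper-down TCP mapping
R=Ro.from_rotvec(status.get_obs()["orientation"]).as_matrix();print(R.round(3))
E
```

```text
ctr [ 0.424  -0.3474] sides [0.1105, 0.1705, 0.11, 0.1703] az [51.5, -38.3, -128.6, 141.9]
ctr [ 0.4233 -0.3469] sides [0.0599, 0.1212, 0.0596, 0.1209] az [51.8, -38.6, -128.5, 141.5]
rel in tray axes [-8.24358892e-04 -9.95147212e-05]
[[-0.783  0.622  0.005]
 [ 0.622  0.783 -0.002]
 [-0.005  0.001 -1.   ]]
```

oblong_large sits within 0.8 mm and 0.3° of the tray centre; the wrist camera reads about 1.7 mm far along tool x. Next: oblong_medium.

```bash
python3 -m handwheel '[{"dp":[0.02,0.058,0],"delta_rot":[0,0,-0.145]},{"dp":[0.04,0.116,0],"delta_rot":[0,0,-0.29]},{"dp":[0.06,0.174,0],"delta_rot":[0,0,-0.435]},{"dp":[0.08,0.232,0],"delta_rot":[0,0,-0.58]},{"dp":[0.1,0.29,0],"delta_rot":[0,0,-0.725]},{"dp":[0.12,0.349,0],"delta_rot":[0,0,-0.87]},{"dp":[0.14,0.407,0],"delta_rot":[0,0,-1.015]},{"dp":[0.16,0.465,0],"delta_rot":[0,0,-1.16]},{"dp":[0.18,0.523,0],"delta_rot":[0,0,-1.305]},{"dp":[0.199,0.58,0],"delta_rot":[0,0,-1.451]},{"dp":[0.199,0.58,0],"delta_rot":[0,0,-1.451]},{"dp":[0.199,0.58,0],"delta_rot":[0,0,-1.451]}]' 1
cat > look.py <<'E'
# fit piece's top face in wrist view; args: x y az_long L W ztop
from h import *
x,y,az,L,W,z=map(float,sys.argv[1:7])
f=vision.grab_frame('wrist'); im=f['img']; S=3
hsv=cv2.cvtColor(im,cv2.COLOR_BGR2HSV)
q=proj(f,box((x,y,np.radians(az)),L,W,0,z))[:4]; c=q.mean(0); print("pred px",q.round(0).tolist())
m=((hsv[...,0]>=19)&(hsv[...,0]<=40)&(hsv[...,2]>60)).astype(np.uint8)
m=cv2.morphologyEx(cv2.morphologyEx(m,cv2.MORPH_CLOSE,np.ones((7,7))),cv2.MORPH_OPEN,np.ones((5,5)))
k,lab,st,ce=cv2.connectedComponentsWithStats(m); i=1+np.argmin(np.linalg.norm(ce[1:]-c,axis=1))
h=cv2.convexHull(cv2.findContours((lab==i).astype(np.uint8),0,2)[0][0])
h=h.reshape(-1,2); w=unproj(f,h,z); rc=cv2.minAreaRect(w[:,:2].astype(np.float32)); 
p,e=fit(f,h,[*rc[0],np.radians(az)],(L,W,0),z)
R=Ro.from_rotvec(status.get_obs()["orientation"]).as_matrix()
t=p[:2]-.0017*R[:2,0]
print("rect",np.round(rc[1],4),"fit",p.round(4),np.degrees(p[2]).round(1),"err",round(e,3),"TRUE est",t.round(4))
B=cv2.resize(im,None,fx=S,fy=S,interpolation=cv2.INTER_CUBIC)
for hh,col in((h,(255,0,0)),(proj(f,box(p,L,W,0,z))[:4],(0,0,255))): cv2.polylines(B,[np.int32((hh+.5)*S-.5)],True,col,1)
c=(c*S).astype(int); B=B[max(0,c[1]-300):c[1]+300,max(0,c[0]-300):c[0]+300]
cv2.imwrite(sys.argv[7],B)
E
python3 look.py .6315 .2285 44.5 .096 .046 .018 pics/om2.png; python3 h.py .6315 .2285 .002 -45.5
```

```text
clock: 9.28
tcp_pos: [0.6285, 0.2285, 0.1554]
orientation: [1.191, -2.904, 0.001]
contact_force: [-0.3, -0.8, -0.2]
grip_width: 0.0856
gripper_force: 0.0
pred px [[253.0, 142.0], [256.0, 247.0], [306.0, 247.0], [308.0, 143.0]]
rect [0.0967 0.0452] fit [0.6309 0.2299 0.7711] 44.2 err 0.032 TRUE est [0.6321 0.2311]
t=9.32 tcp [0.6288 0.2274 0.1559] w 0.0853 rel 115 dp [-0.0031, -0.0012, 0.1539] rot [0.0, -0.003, 0.0] rows 3.0
```

View pics/om2.png

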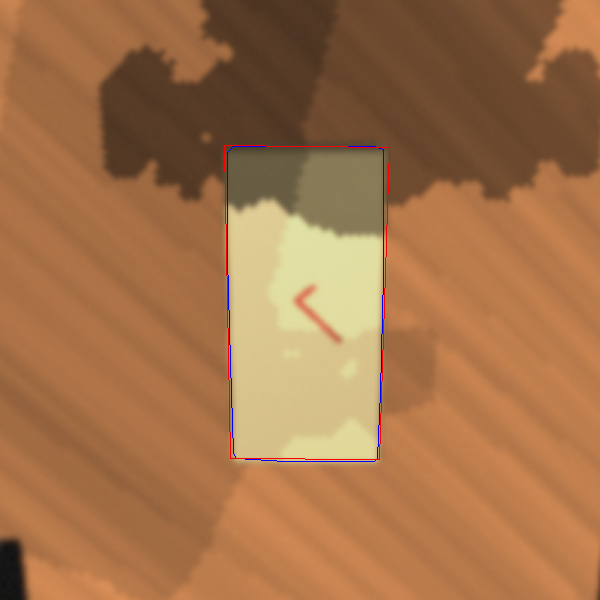

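```bash
python3 h.py .6316 .2305 .002 -45.7
```

```text
t=9.32 tcp [0.6288 0.2274 0.1559] w 0.0853 rel 114 dp [-0.0046, 0.0002, 0.1539] rot [0.0, -0.003, 0.004] rows 3.0
```

```bash
python3 -m handwheel '[{"dp":[-0.0045,0,0.05],"delta_rot":[0,-0.003,0.004]},{"dp":[-0.0045,0,0.09],"delta_rot":[0,-0.003,0.004]},{"dp":[-0.0045,0,0.11],"delta_rot":[0,-0.003,0.004]},{"dp":[-0.0045,0,0.11],"delta_rot":[0,-0.003,0.004]}]' 1
python3 h.py .6316 .2305 .002 -45.7
```

```text
clock: 9.82
tcp_pos: [0.6318, 0.231, 0.0462]
orientation: [1.185, -2.909, -0.001]
contact_force: [0.5, 0.5, 0.8]
grip_width: 0.0853
gripper_force: 0.0
t=9.82 tcp [0.6318 0.231  0.0462] w 0.0853 rel 114 dp [0.0004, -0.0002, 0.0442] rot [0.001, 0.0, 0.001] rows 1.0
```

```bash
python3 -m handwheel '[{"dp":[0,0,0.025],"delta_rot":[0,0,0]},{"dp":[0,0,0.038],"delta_rot":[0,0,0]},{"dp":[0,0,0.042],"delta_rot":[0,0,0]},{"dp":[0,0,0.042],"delta_rot":[0,0,0]}]' 1 50
python3 -m handwheel '[{"dp":[0,0,0],"delta_rot":[0,0,0]},{"dp":[0,0,0],"delta_rot":[0,0,0]},{"dp":[0,0,0],"delta_rot":[0,0,0]},{"dp":[0,0,0],"delta_rot":[0,0,0]},{"dp":[0,0,0],"delta_rot":[0,0,0]},{"dp":[0,0,0],"delta_rot":[0,0,0]}]' 0 50
python3 -m handwheel '[{"dp":[0,0,-0.02],"delta_rot":[0,0,0]},{"dp":[0,0,-0.06],"delta_rot":[0,0,0]},{"dp":[0,0,-0.12],"delta_rot":[0,0,0]},{"dp":[0,0,-0.16],"delta_rot":[0,0,0]}]' 
python3 h.py .4238 -.3482 .15 51.4
```

```text
clock: 10.32
tcp_pos: [0.6331, 0.2327, 0.006]
orientation: [-1.186, 2.905, 0.002]
contact_force: [0.7, 0.2, 0.3]
grip_width: 0.0855
gripper_force: 0.0
clock: 11.08
tcp_pos: [0.6334, 0.2327, 0.0063]
orientation: [-1.186, 2.905, 0.002]
contact_force: [-0.5, -0.1, 6.1]
grip_width: 0.0445
gripper_force: 52.2
clock: 11.58
tcp_pos: [0.633, 0.2325, 0.1692]
orientation: [-1.185, 2.903, 0.002]
contact_force: [0.6, 0.0, -1.5]
grip_width: 0.0446
gripper_force: 51.5
t=11.57 tcp [0.633  0.2325 0.1692] w 0.0446 rel 91 dp [0.5559, -0.2684, 0.0162] rot [0.004, 0.006, 1.449] rows 10.0
```

```bash
python3 -m handwheel '[{"dp":[0.056,-0.027,0],"delta_rot":[0,0,0.145]},{"dp":[0.111,-0.054,0],"delta_rot":[0,0,0.29]},{"dp":[0.167,-0.081,0],"delta_rot":[0,0,0.435]},{"dp":[0.222,-0.108,0],"delta_rot":[0,0,0.58]},{"dp":[0.278,-0.134,0],"delta_rot":[0,0,0.725]},{"dp":[0.333,-0.161,0],"delta_rot":[0,0,0.87]},{"dp":[0.389,-0.188,0],"delta_rot":[0,0,1.015]},{"dp":[0.445,-0.215,0],"delta_rot":[0,0,1.16]},{"dp":[0.5,-0.242,0],"delta_rot":[0,0,1.305]},{"dp":[0.556,-0.268,0.016],"delta_rot":[0,0,1.449]},{"dp":[0.556,-0.268,0.016],"delta_rot":[0,0,1.449]},{"dp":[0.556,-0.268,0.016],"delta_rot":[0,0,1.449]}]' 
python3 -m handwheel '[{"dp":[0,0,0.04],"delta_rot":[0,0,0]},{"dp":[0,0,0.07],"delta_rot":[0,0,0]},{"dp":[0,0,0.08],"delta_rot":[0,0,0]},{"dp":[0,0,0.08],"delta_rot":[0,0,0]},{"dp":[0,0,0.08],"delta_rot":[0,0,0]}]' 
python3 h.py .4265 -.3501 .032 51.4
```

```text
clock: 13.08
tcp_pos: [0.4229, -0.3477, 0.1479]
orientation: [1.037, 2.964, 0.006]
contact_force: [0.4, 0.9, -2.4]
grip_width: 0.0447
gripper_force: 51.7
clock: 13.7
tcp_pos: [0.424, -0.3483, 0.0689]
orientation: [1.036, 2.962, 0.004]
contact_force: [0.5, -1.1, -0.8]
grip_width: 0.0446
gripper_force: 51.6
t=13.70 tcp [ 0.424  -0.3483  0.0689] w 0.0446 rel 91 dp [-0.003, 0.0, 0.0369] rot [0.004, 0.002, 0.001] rows 1.0
```

```bash
python3 -m handwheel '[{"dp":[-0.003,0,0.02],"delta_rot":[0.002,0.002,0]},{"dp":[-0.003,0,0.035],"delta_rot":[0.002,0.002,0]},{"dp":[-0.003,0,0.037],"delta_rot":[0.002,0.002,0]},{"dp":[-0.003,0,0.037],"delta_rot":[0.002,0.002,0]},{"dp":[-0.003,0,0.037],"delta_rot":[0.002,0.002,0]}]' 
python3 h.py .4265 -.3501 .0285 51.4
```

```text
clock: 14.32
tcp_pos: [0.4255, -0.3502, 0.0309]
orientation: [-1.039, -2.964, -0.002]
contact_force: [0.9, -0.0, -1.8]
grip_width: 0.0444
gripper_force: 51.7
t=14.32 tcp [ 0.4255 -0.3502  0.0309] w 0.0444 rel 91 dp [-0.0007, 0.0007, 0.0024] rot [0.001, -0.001, -0.0] rows 1.0
```

```bash
python3 -m handwheel '[{"dp":[-0.0005,0,0.0015],"delta_rot":[0,0,0]},{"dp":[-0.0005,0,0.0025],"delta_rot":[0,0,0]},{"dp":[-0.0005,0,0.0025],"delta_rot":[0,0,0]}]'
python3 -m handwheel '[{"dp":[0,0,0],"delta_rot":[0,0,0]},{"dp":[0,0,0],"delta_rot":[0,0,0]},{"dp":[0,0,0],"delta_rot":[0,0,0]},{"dp":[0,0,-0.02],"delta_rot":[0,0,0]},{"dp":[0,0,-0.07],"delta_rot":[0,0,0]},{"dp":[0,0,-0.13],"delta_rot":[0,0,0]},{"dp":[0,0,-0.13],"delta_rot":[0,0,0]},{"dp":[0,0,-0.13],"delta_rot":[0,0,0]}]' 0.7
python3 - <<'E'
from h import *
import pickle
f=vision.grab_frame('wrist'); pickle.dump(f,open('p2.pkl','wb'))
cv2.imwrite('pics/p2.png',cv2.resize(f['img'][70:270,205:365],None,fx=3,fy=3,interpolation=cv2.INTER_CUBIC))
print(status.get_obs()['tcp_pos'])
E
```

```text
clock: 14.7
tcp_pos: [0.426, -0.3503, 0.0283]
orientation: [-1.038, -2.964, -0.002]
contact_force: [0.7, 0.5, 0.6]
grip_width: 0.0446
gripper_force: 51.8
clock: 15.7
tcp_pos: [0.4257, -0.35, 0.1579]
orientation: [-1.038, -2.964, -0.003]
contact_force: [-0.0, -0.2, 0.2]
grip_width: 0.0598
gripper_force: 0.0
[ 0.42522265 -0.34969257  0.15712191]
```

View pics/p2.png

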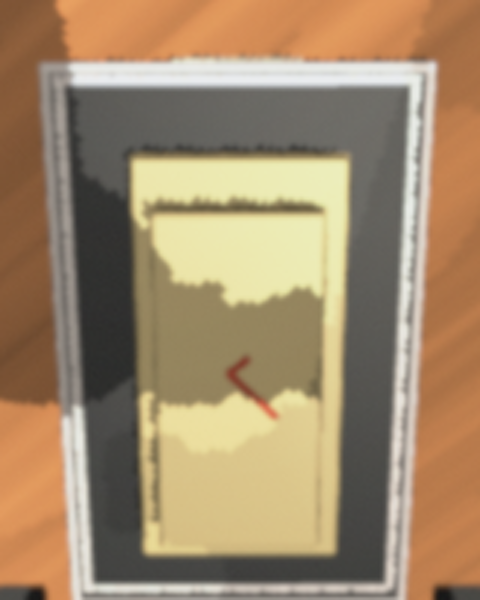

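Run:
```python
from h import *
import pickle
f=pickle.load(open('p2.pkl','rb'))
g=lambda a:(np.array(a)-1)/3+[205,70]
T=quad(f,g([(130,155),(350,154),(336,555),(143,555)]),.022)
P=quad(f,g([(152,213),(324,211),(319,546),(161,546)]),.040)
a=np.radians(-38.5);print("rel in tray axes",np.array([[np.cos(a),np.sin(a)],[-np.sin(a),np.cos(a)]])@(P-T))
go(.459,.1203,.16,78.5)
```

```text
ctr [ 0.4229 -0.3466] sides [0.0597, 0.1206, 0.0599, 0.1203] az [51.7, -38.6, -128.6, 141.3]
ctr [ 0.4233 -0.3472] sides [0.0445, 0.0957, 0.0457, 0.0952] az [52.1, -37.8, -128.6, 141.4]
rel in tray axes [ 0.00059611 -0.00024745]
t=15.75 tcp [ 0.4252 -0.3497  0.1571] w 0.0597 rel 64 dp [0.2668, 0.3884, -0.0015] rot [0.002, -0.003, -0.473] rows 8.0
```

oblong_medium sits within 0.6 mm on the large one. Next: oblong_small.

```bash
sed -i 's/\.0017\*R/.0012*R/' look.py; python3 -m handwheel '[{"dp":[0.033,0.049,0],"delta_rot":[0,0,-0.06]},{"dp":[0.067,0.097,0],"delta_rot":[0,0,-0.12]},{"dp":[0.1,0.146,0],"delta_rot":[0,0,-0.18]},{"dp":[0.133,0.194,0],"delta_rot":[0,0,-0.24]},{"dp":[0.167,0.243,0],"delta_rot":[0,0,-0.3]},{"dp":[0.2,0.291,0],"delta_rot":[0,0,-0.36]},{"dp":[0.233,0.34,0],"delta_rot":[0,0,-0.42]},{"dp":[0.267,0.388,0],"delta_rot":[0,0,-0.473]},{"dp":[0.267,0.388,0],"delta_rot":[0,0,-0.473]},{"dp":[0.267,0.388,0],"delta_rot":[0,0,-0.473]},{"dp":[0.267,0.388,0],"delta_rot":[0,0,-0.473]}]' 0.8
python3 look.py .459 .1203 -11.5 .072 .032 .018 pics/os2.png; python3 h.py .459 .1203 .005 78.5
```

```text
clock: 17.12
tcp_pos: [0.4588, 0.1175, 0.1583]
orientation: [-0.319, -3.123, -0.001]
contact_force: [0.5, -0.9, 0.1]
grip_width: 0.0681
gripper_force: 0.0
pred px [[268.0, 154.0], [269.0, 232.0], [304.0, 232.0], [305.0, 154.0]]
rect [0.0317 0.0722] fit [ 0.4582  0.1226 -0.2041] -11.7 err 0.025 TRUE est [0.4594 0.1224]
t=17.18 tcp [0.459  0.1176 0.1585] w 0.0684 rel 64 dp [0.0003, 0.0025, 0.1535] rot [0.001, -0.002, -0.003] rows 3.0
```

View pics/os2.png

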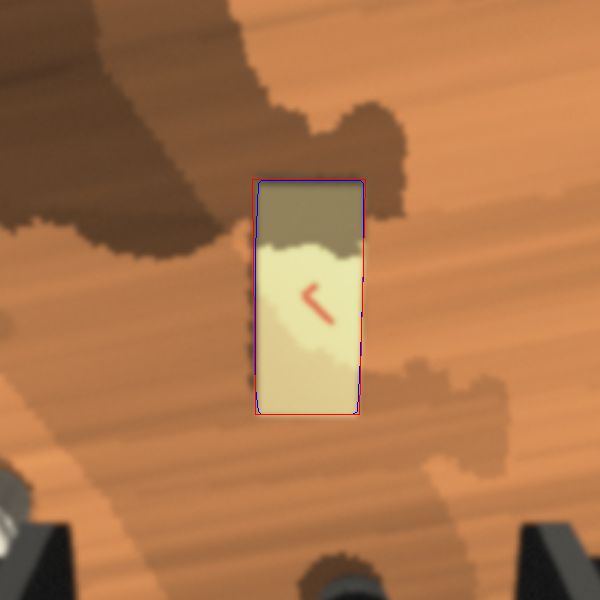

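The fit lies on oblong_small's edges (vial and probe well clear). Descend and grip.

```bash
python3 -m handwheel '[{"dp":[0,0.004,0.05],"delta_rot":[0,0,0.002]},{"dp":[0,0.004,0.09],"delta_rot":[0,0,0.002]},{"dp":[0,0.004,0.11],"delta_rot":[0,0,0.002]},{"dp":[0,0.004,0.11],"delta_rot":[0,0,0.002]}]'
python3 h.py .4592 .122 .006 78.2
```

```text
clock: 17.68
tcp_pos: [0.459, 0.1219, 0.0478]
orientation: [-0.321, -3.121, 0.0]
contact_force: [-0.1, 0.4, 0.2]
grip_width: 0.0686
gripper_force: 0.0
t=17.68 tcp [0.459  0.1219 0.0478] w 0.0686 rel 63 dp [-0.0004, 0.0001, 0.0418] rot [-0.001, -0.004, 0.001] rows 1.0
```

```bash
python3 -m handwheel '[{"dp":[0,0,0.025],"delta_rot":[0,0,0]},{"dp":[0,0,0.038],"delta_rot":[0,0,0]},{"dp":[0,0,0.042],"delta_rot":[0,0,0]},{"dp":[0,0,0.042],"delta_rot":[0,0,0]}]' 0.8 40
python3 -m handwheel '[{"dp":[0,0,0],"delta_rot":[0,0,0]},{"dp":[0,0,0],"delta_rot":[0,0,0]},{"dp":[0,0,0],"delta_rot":[0,0,0]},{"dp":[0,0,0],"delta_rot":[0,0,0]},{"dp":[0,0,0],"delta_rot":[0,0,0]},{"dp":[0,0,0],"delta_rot":[0,0,0]}]' 0 40
python3 -m handwheel '[{"dp":[0,0,-0.02],"delta_rot":[0,0,0]},{"dp":[0,0,-0.06],"delta_rot":[0,0,0]},{"dp":[0,0,-0.12],"delta_rot":[0,0,0]},{"dp":[0,0,-0.16],"delta_rot":[0,0,0]}]' 
python3 h.py .4245 -.3487 .15 51.4
```

```text
clock: 18.18
tcp_pos: [0.4603, 0.1235, 0.0074]
orientation: [-0.319, -3.125, -0.003]
contact_force: [0.1, 0.2, 0.2]
grip_width: 0.0683
gripper_force: 0.0
clock: 18.92
tcp_pos: [0.4603, 0.1236, 0.0076]
orientation: [-0.318, -3.125, -0.003]
contact_force: [-1.8, -0.7, 6.2]
grip_width: 0.0305
gripper_force: 39.7
clock: 19.42
tcp_pos: [0.4605, 0.1233, 0.1695]
orientation: [0.318, 3.124, 0.005]
contact_force: [1.4, 0.3, -1.3]
grip_width: 0.0309
gripper_force: 40.2
t=19.43 tcp [0.4605 0.1233 0.1695] w 0.0309 rel 91 dp [-0.0598, -0.4697, 0.0181] rot [0.003, 0.0, 0.471] rows 8.0
```

```bash
python3 -m handwheel '[{"dp":[-0.008,-0.059,0],"delta_rot":[0,0,0.06]},{"dp":[-0.015,-0.117,0],"delta_rot":[0,0,0.12]},{"dp":[-0.022,-0.176,0],"delta_rot":[0,0,0.18]},{"dp":[-0.03,-0.235,0],"delta_rot":[0,0,0.24]},{"dp":[-0.037,-0.294,0],"delta_rot":[0,0,0.3]},{"dp":[-0.045,-0.352,0],"delta_rot":[0,0,0.36]},{"dp":[-0.052,-0.411,0],"delta_rot":[0,0,0.42]},{"dp":[-0.06,-0.47,0],"delta_rot":[0,0,0.471]},{"dp":[-0.06,-0.47,0.03],"delta_rot":[0,0,0.471]},{"dp":[-0.06,-0.47,0.06],"delta_rot":[0,0,0.471]},{"dp":[-0.06,-0.47,0.075],"delta_rot":[0,0,0.471]},{"dp":[-0.06,-0.47,0.08],"delta_rot":[0,0,0.471]}]' 
python3 -m handwheel '[{"dp":[0,0,0],"delta_rot":[0,0,0]},{"dp":[0,0,0],"delta_rot":[0,0,0]}]'
python3 h.py .4246 -.3488 .051 51.4
```

```text
clock: 20.92
tcp_pos: [0.4239, -0.3487, 0.0856]
orientation: [-1.037, -2.963, -0.003]
contact_force: [0.3, -1.5, -1.3]
grip_width: 0.0308
gripper_force: 40.2
clock: 21.18
tcp_pos: [0.4248, -0.3494, 0.0871]
orientation: [1.038, 2.965, 0.002]
contact_force: [-0.5, -0.0, -0.5]
grip_width: 0.0308
gripper_force: 40.2
t=21.18 tcp [ 0.4248 -0.3494  0.0871] w 0.0308 rel 91 dp [0.0005, 0.0003, 0.0361] rot [0.001, 0.0, 0.0] rows 1.0
```

```bash
python3 -m handwheel '[{"dp":[0.0005,0,0.02],"delta_rot":[0,0,0]},{"dp":[0.0005,0,0.034],"delta_rot":[0,0,0]},{"dp":[0.0005,0,0.036],"delta_rot":[0,0,0]},{"dp":[0.0005,0,0.036],"delta_rot":[0,0,0]},{"dp":[0.0005,0,0.036],"delta_rot":[0,0,0]}]' 
python3 h.py .4246 -.3488 .0478 51.4
```

```text
clock: 21.8
tcp_pos: [0.4241, -0.349, 0.0507]
orientation: [-1.039, -2.965, -0.002]
contact_force: [0.2, -0.7, -0.5]
grip_width: 0.0307
gripper_force: 40.2
t=21.80 tcp [ 0.4241 -0.349   0.0507] w 0.0307 rel 91 dp [-0.0003, 0.0005, 0.0029] rot [0.001, -0.001, -0.0] rows 1.0
```

```bash
python3 -m handwheel '[{"dp":[0,0,0.0015],"delta_rot":[0,0,0]},{"dp":[0,0,0.003],"delta_rot":[0,0,0]},{"dp":[0,0,0.003],"delta_rot":[0,0,0]}]'
python3 -m handwheel '[{"dp":[0,0,0],"delta_rot":[0,0,0]},{"dp":[0,0,0],"delta_rot":[0,0,0]},{"dp":[0,0,0],"delta_rot":[0,0,0]},{"dp":[0,0,-0.02],"delta_rot":[0,0,0]},{"dp":[0,0,-0.07],"delta_rot":[0,0,0]},{"dp":[0,0,-0.11],"delta_rot":[0,0,0]},{"dp":[0,0,-0.11],"delta_rot":[0,0,0]},{"dp":[0,0,-0.11],"delta_rot":[0,0,0]}]' 0.6
python3 - <<'E'
from h import *
import pickle
f=vision.grab_frame('wrist'); pickle.dump(f,open('p3.pkl','wb'))
cv2.imwrite('pics/p3.png',cv2.resize(f['img'][70:270,205:365],None,fx=3,fy=3,interpolation=cv2.INTER_CUBIC))
print(status.get_obs()['tcp_pos'])
go(.6215,-.2326,.16,69.3)
E
```

```text
clock: 22.18
tcp_pos: [0.4239, -0.3487, 0.0477]
orientation: [-1.038, -2.964, -0.003]
contact_force: [0.1, 0.7, 5.5]
grip_width: 0.0306
gripper_force: 40.9
clock: 23.18
tcp_pos: [0.4236, -0.3484, 0.1566]
orientation: [-1.038, -2.963, -0.003]
contact_force: [0.4, 1.4, -0.1]
grip_width: 0.0513
gripper_force: 0.0
[ 0.42326945 -0.34822727  0.15612534]
t=23.23 tcp [ 0.4233 -0.3482  0.1561] w 0.051 rel 90 dp [-0.0828, 0.214, -0.004] rot [0.001, -0.003, -0.312] rows 4.0
```

View pics/p3.png

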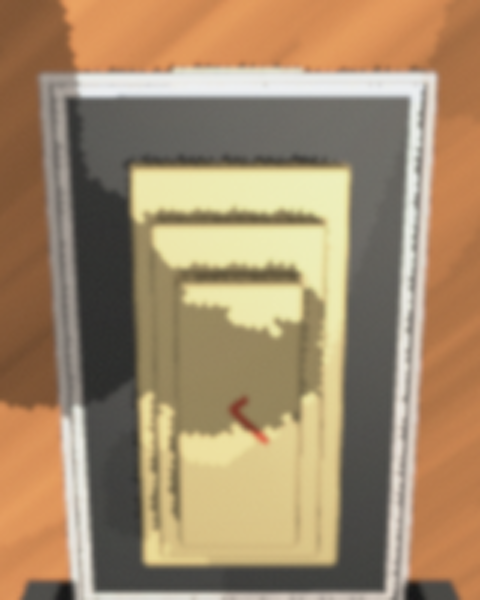

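```bash
python3 - <<'E'
from h import *
import pickle
f=pickle.load(open('p3.pkl','rb'))
g=lambda a:(np.array(a)-1)/3+[205,70]
T=quad(f,g([(151,224),(325,222),(319,556),(160,556)]),.040)
P=quad(f,g([(179,285),(302,284),(299,545),(181,545)]),.058)
a=np.radians(-38.5);print("rel in tray axes",np.array([[np.cos(a),np.sin(a)],[-np.sin(a),np.cos(a)]])@(P-T))
E
python3 -m handwheel '[{"dp":[-0.017,0.043,0],"delta_rot":[0,0,-0.062]},{"dp":[-0.033,0.086,0],"delta_rot":[0,0,-0.125]},{"dp":[-0.05,0.128,0],"delta_rot":[0,0,-0.187]},{"dp":[-0.066,0.171,0],"delta_rot":[0,0,-0.25]},{"dp":[-0.083,0.214,0],"delta_rot":[0,0,-0.312]},{"dp":[-0.083,0.214,0],"delta_rot":[0,0,-0.312]},{"dp":[-0.083,0.214,0],"delta_rot":[0,0,-0.312]},{"dp":[-0.083,0.214,0],"delta_rot":[0,0,-0.312]}]' 1
python3 look.py .6215 -.2326 -20.7 .06 .06 .018 pics/sl2.png; python3 h.py .6215 -.2326 .005 69.3
```

```text
ctr [ 0.4231 -0.3473] sides [0.0449, 0.0956, 0.046, 0.0951] az [52.1, -38.0, -128.6, 141.4]
ctr [ 0.4234 -0.3471] sides [0.0302, 0.0707, 0.0316, 0.0704] az [51.9, -38.0, -128.6, 140.8]
rel in tray axes [7.98887611e-05 3.33540987e-04]
clock: 24.22
tcp_pos: [0.6206, -0.2348, 0.1566]
orientation: [-0.569, -3.087, -0.002]
contact_force: [0.5, -0.1, 0.3]
grip_width: 0.0857
gripper_force: 0.0
pred px [[251.0, 163.0], [253.0, 228.0], [319.0, 227.0], [321.0, 162.0]]
rect [0.0592 0.0606] fit [ 0.6199 -0.2318 -0.3506] -20.1 err 0.03 TRUE est [ 0.621  -0.2322]
t=24.27 tcp [ 0.6208 -0.2347  0.1569] w 0.0853 rel 90 dp [-0.0002, 0.0021, 0.1519] rot [0.001, -0.002, -0.003] rows 3.0
```

View pics/sl2.png

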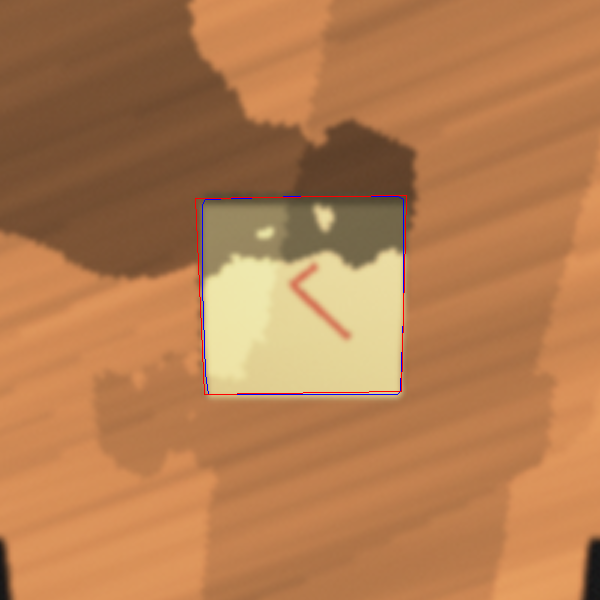

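The oblong stack is centred to 0.4 mm; the square_large fit lies on its edges. Gripping it.

```bash
python3 -m handwheel '[{"dp":[0,0.0025,0.05],"delta_rot":[0,0,-0.006]},{"dp":[0,0.0025,0.09],"delta_rot":[0,0,-0.006]},{"dp":[0,0.0025,0.11],"delta_rot":[0,0,-0.006]},{"dp":[0,0.0025,0.11],"delta_rot":[0,0,-0.006]}]'
python3 h.py .621 -.2322 .005 69.6
```

```text
clock: 24.78
tcp_pos: [0.622, -0.2312, 0.0464]
orientation: [-0.557, -3.089, -0.003]
contact_force: [-0.1, 0.5, 0.7]
grip_width: 0.0858
gripper_force: 0.0
t=24.77 tcp [ 0.622  -0.2312  0.0464] w 0.0858 rel 90 dp [0.0004, -0.0013, 0.0414] rot [0.001, -0.003, -0.001] rows 1.0
```

```bash
python3 -m handwheel '[{"dp":[0,-0.001,0.025],"delta_rot":[0,0,0]},{"dp":[0,-0.001,0.038],"delta_rot":[0,0,0]},{"dp":[0,-0.001,0.042],"delta_rot":[0,0,0]},{"dp":[0,-0.001,0.042],"delta_rot":[0,0,0]}]' 1 50
python3 -m handwheel '[{"dp":[0,0,0],"delta_rot":[0,0,0]},{"dp":[0,0,0],"delta_rot":[0,0,0]},{"dp":[0,0,0],"delta_rot":[0,0,0]},{"dp":[0,0,0],"delta_rot":[0,0,0]},{"dp":[0,0,0],"delta_rot":[0,0,0]},{"dp":[0,0,0],"delta_rot":[0,0,0]}]' 0 50
python3 -m handwheel '[{"dp":[0,0,-0.02],"delta_rot":[0,0,0]},{"dp":[0,0,-0.06],"delta_rot":[0,0,0]},{"dp":[0,0,-0.12],"delta_rot":[0,0,0]},{"dp":[0,0,-0.16],"delta_rot":[0,0,0]}]' 
python3 h.py .4043 .3453 .15 33.2; python3 h.py .4043 .3453 .15 123.2
```

```text
clock: 25.28
tcp_pos: [0.6231, -0.2319, 0.0059]
orientation: [-0.556, -3.092, -0.002]
contact_force: [0.1, -0.6, -0.5]
grip_width: 0.0856
gripper_force: 0.0
clock: 26.02
tcp_pos: [0.6232, -0.2322, 0.0065]
orientation: [0.556, 3.091, 0.002]
contact_force: [-1.2, 1.1, 5.2]
grip_width: 0.0585
gripper_force: 53.7
clock: 26.52
tcp_pos: [0.6235, -0.2327, 0.1695]
orientation: [0.556, 3.089, 0.002]
contact_force: [0.5, -0.5, -0.8]
grip_width: 0.0579
gripper_force: 54.2
t=26.52 tcp [ 0.6235 -0.2327  0.1695] w 0.0579 rel -7 dp [0.4071, 0.4652, 0.0193] rot [0.002, 0.002, 0.635] rows 10.0
t=26.52 tcp [ 0.6235 -0.2327  0.1695] w 0.0579 rel 83 dp [0.4071, 0.4652, 0.0193] rot [0.0, 0.003, -0.936] rows 10.0
```

```bash
python3 -m handwheel '[{"dp":[0.037,0.042,0],"delta_rot":[0,0,0.058]},{"dp":[0.074,0.085,0],"delta_rot":[0,0,0.115]},{"dp":[0.111,0.127,0],"delta_rot":[0,0,0.173]},{"dp":[0.148,0.169,0],"delta_rot":[0,0,0.231]},{"dp":[0.185,0.211,0],"delta_rot":[0,0,0.289]},{"dp":[0.222,0.254,0],"delta_rot":[0,0,0.346]},{"dp":[0.259,0.296,0],"delta_rot":[0,0,0.404]},{"dp":[0.296,0.338,0],"delta_rot":[0,0,0.462]},{"dp":[0.333,0.381,0],"delta_rot":[0,0,0.52]},{"dp":[0.37,0.423,0],"delta_rot":[0,0,0.577]},{"dp":[0.407,0.465,0],"delta_rot":[0,0,0.635]},{"dp":[0.407,0.465,0],"delta_rot":[0,0,0.635]}]' 
python3 -m handwheel '[{"dp":[0,0,0],"delta_rot":[0,0,0]},{"dp":[0,0,0],"delta_rot":[0,0,0]},{"dp":[0,0,0],"delta_rot":[0,0,0]}]'
python3 h.py .4055 .3442 .06 33.2
python3 - <<'E'
from h import *
import pickle
f=vision.grab_frame('wrist'); pickle.dump(f,open('p4.pkl','wb'))
cv2.imwrite('pics/p4.png',cv2.resize(f['img'][60:260,180:380],None,fx=3,fy=3,interpolation=cv2.INTER_CUBIC))
E
```

```text
clock: 28.02
tcp_pos: [0.4007, 0.3509, 0.1674]
orientation: [-1.481, -2.768, -0.006]
contact_force: [0.7, -0.4, -1.0]
grip_width: 0.0581
gripper_force: 54.2
clock: 28.4
tcp_pos: [0.4039, 0.3443, 0.1666]
orientation: [-1.496, -2.761, -0.002]
contact_force: [-0.3, 0.6, -1.6]
grip_width: 0.0582
gripper_force: 54.2
t=28.40 tcp [0.4039 0.3443 0.1666] w 0.0582 rel -7 dp [-0.0012, 0.0012, 0.1066] rot [0.001, -0.002, -0.002] rows 2.0
```

View pics/p4.png

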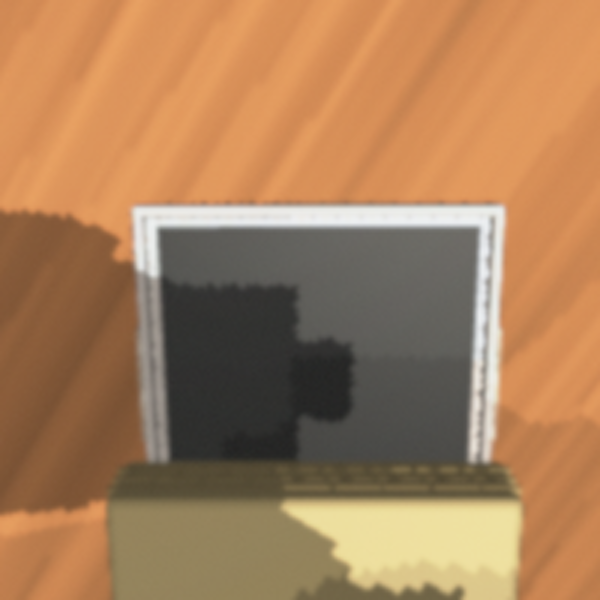

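Run:
```python
from h import *
import pickle
f=pickle.load(open('p4.pkl','rb'))
c=unproj(f,(np.array([(133,206),(506,206),(491,462),(147,460)])-1)/3+[180,60],.009)[:,:2]
e=c[1]-c[0]; L=np.linalg.norm(e); n=np.array([e[1],-e[0]])/L; 
ctr=(c[0]+c[1])/2+n*.055*(1 if n@(c[2]-c[1])>0 else -1)
az=lambda v:np.degrees(np.arctan2(v[1],v[0])).round(2)
print(c.round(4),L,az(e),az(c[2]-c[1]),az(c[3]-c[0]),"ctr",ctr,"width near",np.linalg.norm(c[2]-c[3]))
R=Ro.from_rotvec(status.get_obs()["orientation"]).as_matrix();print("corr",ctr-.0012*R[:2,0], az(R[:2,1]))
```

```text
[[0.3284 0.3631]
 [0.4204 0.4231]
 [0.4643 0.3562]
 [0.3716 0.2965]] 0.10981290211545916 33.12 -56.73 -57.01 ctr [0.40444688 0.34700643] width near 0.11020711175304462
corr [0.4051025  0.34600137] 33.12
```

Tray centre from the wrist view is (0.4048, 0.3460), az 33.1°, matching the top view. Lowering.

```bash
python3 -m handwheel '[{"dp":[-0.001,0.0015,0.05],"delta_rot":[0,0,0]},{"dp":[-0.001,0.0015,0.1],"delta_rot":[0,0,0]},{"dp":[-0.001,0.0015,0.13],"delta_rot":[0,0,0]},{"dp":[-0.001,0.0015,0.145],"delta_rot":[0,0,0]},{"dp":[-0.001,0.0015,0.15],"delta_rot":[0,0,0]},{"dp":[-0.001,0.0015,0.15],"delta_rot":[0,0,0]},{"dp":[-0.001,0.0015,0.15],"delta_rot":[0,0,0]}]' 
python3 h.py .4059 .3442 .0107 33.1
```

```text
clock: 29.32
tcp_pos: [0.4055, 0.3465, 0.0175]
orientation: [-1.493, -2.763, -0.005]
contact_force: [-0.5, -0.0, -0.5]
grip_width: 0.058
gripper_force: 54.2
t=29.32 tcp [0.4055 0.3465 0.0175] w 0.058 rel -7 dp [-0.0021, -0.001, 0.0068] rot [0.002, -0.002, 0.002] rows 1.0
```

```bash
python3 -m handwheel '[{"dp":[-0.002,-0.001,0.002],"delta_rot":[0,0,0.002]},{"dp":[-0.002,-0.001,0.005],"delta_rot":[0,0,0.002]},{"dp":[-0.002,-0.001,0.0065],"delta_rot":[0,0,0.002]},{"dp":[-0.002,-0.001,0.0065],"delta_rot":[0,0,0.002]}]'
python3 h.py .4059 .3442 .0105 33.1
```

```text
clock: 29.82
tcp_pos: [0.4051, 0.3436, 0.0104]
orientation: [-1.496, -2.761, -0.002]
contact_force: [-3.0, -2.1, 7.8]
grip_width: 0.058
gripper_force: 55.1
t=29.82 tcp [0.4051 0.3436 0.0104] w 0.058 rel -7 dp [0.0001, 0.001, -0.0001] rot [0.0, -0.002, 0.0] rows 1.0
```

```bash
python3 -m handwheel '[{"dp":[0,0,-0.002],"delta_rot":[0,0,0]},{"dp":[0,0.001,-0.002],"delta_rot":[0,0,0]},{"dp":[0,0.001,-0.002],"delta_rot":[0,0,0]},{"dp":[0,0.001,-0.0005],"delta_rot":[0,0,0]},{"dp":[0,0.001,-0.0005],"delta_rot":[0,0,0]}]'
python3 -m handwheel '[{"dp":[0,0,0],"delta_rot":[0,0,0]},{"dp":[0,0,0],"delta_rot":[0,0,0]},{"dp":[0,0,0],"delta_rot":[0,0,0]},{"dp":[0,0,-0.02],"delta_rot":[0,0,0]},{"dp":[0,0,-0.07],"delta_rot":[0,0,0]},{"dp":[0,0,-0.13],"delta_rot":[0,0,0]},{"dp":[0,0,-0.15],"delta_rot":[0,0,0]},{"dp":[0,0,-0.15],"delta_rot":[0,0,0]},{"dp":[0,0,-0.15],"delta_rot":[0,0,0]}]' 0.82
python3 - <<'E'
from h import *
import pickle
f=vision.grab_frame('wrist'); pickle.dump(f,open('p5.pkl','wb'))
cv2.imwrite('pics/p5.png',cv2.resize(f['img'][100:260,205:365],None,fx=3.5,fy=3.5,interpolation=cv2.INTER_CUBIC))
go(.6209,-.0168,.16,29); go(.6209,-.0168,.16,-61)
E
```

```text
clock: 30.45
tcp_pos: [0.406, 0.3443, 0.0105]
orientation: [-1.495, -2.761, -0.002]
contact_force: [-1.1, 0.1, 2.1]
grip_width: 0.0585
gripper_force: 54.5
clock: 31.58
tcp_pos: [0.4054, 0.3435, 0.1593]
orientation: [-1.495, -2.761, 0.001]
contact_force: [-0.0, -0.1, 0.8]
grip_width: 0.0702
gripper_force: 0.0
t=31.62 tcp [0.4053 0.3433 0.159 ] w 0.0699 rel 31 dp [-0.4194, -0.0163, -0.0014] rot [-0.002, -0.001, 0.072] rows 7.0
t=31.62 tcp [0.4053 0.3433 0.159 ] w 0.0699 rel 121 dp [-0.4194, -0.0163, -0.0014] rot [-0.001, -0.002, -1.499] rows 9.0
```

View pics/p5.png

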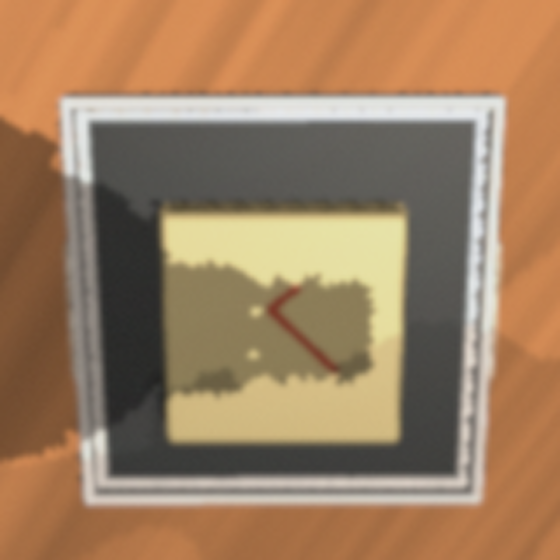

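Square_large sits in the tray: piece top (162,212)–(400,443), tray (61,97)–(480,504) in the crop. That was one picture over the viewing limit of 14, so I go on with numbers only.

```bash
python3 - <<'E'
from h import *
import pickle
f=pickle.load(open('p5.pkl','rb'))
g=lambda a:(np.array(a)-1.2)/3.5+[205,100]
T=quad(f,g([(61,97),(506,97),(480,504),(87,504)]),.009)
P=quad(f,g([(162,212),(407,211),(400,443),(168,443)]),.022)
a=np.radians(33.1);print("rel in tray axes",np.array([[np.cos(a),np.sin(a)],[-np.sin(a),np.cos(a)]])@(P-T))
E
python3 -m handwheel '[{"dp":[-0.053,-0.002,0],"delta_rot":[0,0,0.009]},{"dp":[-0.105,-0.004,0],"delta_rot":[0,0,0.018]},{"dp":[-0.157,-0.006,0],"delta_rot":[0,0,0.027]},{"dp":[-0.21,-0.008,0],"delta_rot":[0,0,0.036]},{"dp":[-0.262,-0.01,0],"delta_rot":[0,0,0.045]},{"dp":[-0.314,-0.012,0],"delta_rot":[0,0,0.054]},{"dp":[-0.367,-0.014,0],"delta_rot":[0,0,0.063]},{"dp":[-0.419,-0.016,0],"delta_rot":[0,0,0.072]},{"dp":[-0.419,-0.016,0],"delta_rot":[0,0,0.072]},{"dp":[-0.419,-0.016,0],"delta_rot":[0,0,0.072]},{"dp":[-0.419,-0.016,0],"delta_rot":[0,0,0.072]}]' 0.85
python3 look.py .6209 -.0168 29 .04 .04 .018 pics/ss2.png; python3 h.py .6209 -.0168 .006 29
```

```text
ctr [0.4045 0.3471] sides [0.1094, 0.1097, 0.1087, 0.1097] az [33.2, -57.0, -146.8, 123.4]
ctr [0.4053 0.3461] sides [0.0595, 0.0606, 0.0602, 0.0603] az [33.4, -56.5, -146.8, 122.8]
rel in tray axes [ 0.0001421  -0.00128239]
clock: 33.0
tcp_pos: [0.6208, -0.0139, 0.1587]
orientation: [-1.59, -2.706, -0.002]
contact_force: [0.2, 0.6, -0.4]
grip_width: 0.0724
gripper_force: 0.0
pred px [[261.0, 220.0], [305.0, 220.0], [306.0, 177.0], [260.0, 177.0]]
rect [0.0388 0.0408] fit [ 0.6199 -0.0138  0.5087] 29.1 err 0.053 TRUE est [ 0.6205 -0.0148]
t=33.05 tcp [ 0.621  -0.0139  0.159 ] w 0.0729 rel 31 dp [-0.003, -0.0014, 0.153] rot [-0.0, -0.003, 0.002] rows 3.0
```

```bash
python3 -m handwheel '[{"dp":[-0.002,-0.001,0.05],"delta_rot":[0,-0.002,0]},{"dp":[-0.002,-0.001,0.09],"delta_rot":[0,-0.002,0]},{"dp":[-0.002,-0.001,0.11],"delta_rot":[0,-0.002,0]},{"dp":[-0.002,-0.001,0.11],"delta_rot":[0,-0.002,0]}]'
python3 h.py .6205 -.0155 .006 29.1
```

```text
clock: 33.55
tcp_pos: [0.6209, -0.0171, 0.0487]
orientation: [-1.593, -2.706, 0.001]
contact_force: [0.1, -0.5, 0.3]
grip_width: 0.0724
gripper_force: 0.0
t=33.55 tcp [ 0.6209 -0.0171  0.0487] w 0.0724 rel 31 dp [0.0015, 0.0006, 0.0427] rot [-0.002, -0.001, -0.001] rows 1.0
```

```bash
python3 -m handwheel '[{"dp":[0.001,0,0.025],"delta_rot":[0,0,0]},{"dp":[0.001,0,0.038],"delta_rot":[0,0,0]},{"dp":[0.001,0,0.042],"delta_rot":[0,0,0]},{"dp":[0.001,0,0.042],"delta_rot":[0,0,0]}]' 0.85 40
python3 -m handwheel '[{"dp":[0,0,0],"delta_rot":[0,0,0]},{"dp":[0,0,0],"delta_rot":[0,0,0]},{"dp":[0,0,0],"delta_rot":[0,0,0]},{"dp":[0,0,0],"delta_rot":[0,0,0]},{"dp":[0,0,0],"delta_rot":[0,0,0]},{"dp":[0,0,0],"delta_rot":[0,0,0]}]' 0 40
python3 -m handwheel '[{"dp":[0,0,-0.02],"delta_rot":[0,0,0]},{"dp":[0,0,-0.06],"delta_rot":[0,0,0]},{"dp":[0,0,-0.12],"delta_rot":[0,0,0]},{"dp":[0,0,-0.16],"delta_rot":[0,0,0]}]' 
python3 h.py .4055 .345 .1 33.2
```

```text
clock: 34.05
tcp_pos: [0.6216, -0.017, 0.0082]
orientation: [1.594, 2.706, 0.001]
contact_force: [-0.2, 0.0, 0.1]
grip_width: 0.0728
gripper_force: 0.0
clock: 34.8
tcp_pos: [0.6218, -0.017, 0.0084]
orientation: [1.594, 2.706, 0.002]
contact_force: [-0.7, 0.2, 6.2]
grip_width: 0.0385
gripper_force: 40.8
clock: 35.3
tcp_pos: [0.6218, -0.0174, 0.1714]
orientation: [1.594, 2.704, 0.003]
contact_force: [0.2, -0.7, -0.9]
grip_width: 0.039
gripper_force: 40.4
t=35.30 tcp [ 0.6218 -0.0174  0.1714] w 0.039 rel -7 dp [0.4219, -0.014, 0.0707] rot [0.003, 0.002, -0.074] rows 7.0
```

```bash
python3 -m handwheel '[{"dp":[0.053,-0.002,0],"delta_rot":[0,0,-0.009]},{"dp":[0.106,-0.004,0],"delta_rot":[0,0,-0.018]},{"dp":[0.158,-0.006,0],"delta_rot":[0,0,-0.027]},{"dp":[0.211,-0.008,0],"delta_rot":[0,0,-0.036]},{"dp":[0.264,-0.01,0],"delta_rot":[0,0,-0.045]},{"dp":[0.316,-0.012,0],"delta_rot":[0,0,-0.054]},{"dp":[0.369,-0.013,0],"delta_rot":[0,0,-0.063]},{"dp":[0.422,-0.014,0],"delta_rot":[0,0,-0.074]},{"dp":[0.422,-0.014,0.03],"delta_rot":[0,0,-0.074]},{"dp":[0.422,-0.014,0.07],"delta_rot":[0,0,-0.074]},{"dp":[0.422,-0.014,0.1],"delta_rot":[0,0,-0.074]},{"dp":[0.422,-0.014,0.1],"delta_rot":[0,0,-0.074]}]' 
python3 -m handwheel '[{"dp":[0,0,0],"delta_rot":[0,0,0]},{"dp":[0,0,0],"delta_rot":[0,0,0]}]'
python3 h.py .4068 .3436 .034 33.2
```

```text
clock: 36.8
tcp_pos: [0.4033, 0.3442, 0.0667]
orientation: [-1.494, -2.763, 0.006]
contact_force: [-0.4, -0.4, -0.6]
grip_width: 0.039
gripper_force: 40.5
clock: 37.05
tcp_pos: [0.4052, 0.3462, 0.0691]
orientation: [1.493, 2.763, 0.004]
contact_force: [-0.3, 0.0, -0.6]
grip_width: 0.0387
gripper_force: 40.5
t=37.05 tcp [0.4052 0.3462 0.0691] w 0.0387 rel -7 dp [-0.003, -0.0002, 0.0351] rot [0.003, -0.001, 0.0] rows 1.0
```

```bash
python3 -m handwheel '[{"dp":[-0.003,0,0.02],"delta_rot":[0.003,0,0]},{"dp":[-0.003,0,0.033],"delta_rot":[0.003,0,0]},{"dp":[-0.003,0,0.035],"delta_rot":[0.003,0,0]},{"dp":[-0.003,0,0.035],"delta_rot":[0.003,0,0]},{"dp":[-0.003,0,0.035],"delta_rot":[0.003,0,0]}]' 
python3 h.py .4068 .3436 .0308 33.2
```

```text
clock: 37.67
tcp_pos: [0.4062, 0.3431, 0.0328]
orientation: [-1.493, -2.763, 0.003]
contact_force: [-0.3, 0.4, -0.3]
grip_width: 0.0389
gripper_force: 40.5
t=37.67 tcp [0.4062 0.3431 0.0328] w 0.0389 rel -7 dp [0.0002, 0.0008, 0.002] rot [-0.002, 0.0, 0.0] rows 1.0
```

```bash
python3 -m handwheel '[{"dp":[0,0.001,0.001],"delta_rot":[0,0,0]},{"dp":[0,0.001,0.002],"delta_rot":[0,0,0]},{"dp":[0,0.001,0.002],"delta_rot":[0,0,0]}]'
python3 -m handwheel '[{"dp":[0,0,0],"delta_rot":[0,0,0]},{"dp":[0,0,0],"delta_rot":[0,0,0]},{"dp":[0,0,0],"delta_rot":[0,0,0]},{"dp":[0,0,-0.02],"delta_rot":[0,0,0]},{"dp":[0,0,-0.07],"delta_rot":[0,0,0]},{"dp":[0,0,-0.13],"delta_rot":[0,0,0]},{"dp":[0,0,-0.15],"delta_rot":[0,0,0]},{"dp":[0,0,-0.15],"delta_rot":[0,0,0]}]' 0.7
cat > fin.py <<'E'
from h import *
f=vision.grab_frame('wrist'); im=f['img']; g=cv2.cvtColor(im,cv2.COLOR_BGR2GRAY).astype(float)
hsv=cv2.cvtColor(im,cv2.COLOR_BGR2HSV)
a=np.radians(33.2)
# large: cream silhouette union bottom edges; small: red tick + gradient-fit of square outline
G=cv2.GaussianBlur(np.hypot(cv2.Sobel(g,-1,1,0),cv2.Sobel(g,-1,0,1)),(0,0),.7)
def score(p,L,z):
    c=np.array(box(p,L,L,0,z)[:4]); s=np.linspace(.06,.94,60)[:,None]
    e=np.array([np.median(cv2.remap(G.astype(np.float32),*[v.astype(np.float32) for v in np.split(proj(f,c[i]*(1-s)+c[(i+1)%4]*s),2,axis=1)],cv2.INTER_LINEAR)) for i in range(4)])
    return e
for n,L,z in(("tray",.11,.009),("large",.06,.022),("small",.04,.040)):
    best=max(((np.minimum(score((x,y,a+t),L,z),120).sum(),x,y,t) for x in np.arange(.400,.4105,.0007) for y in np.arange(.341,.352,.0007) for t in np.radians([-1.5,-.75,0,.75,1.5])))
    r=minimize(lambda p:-np.minimum(score(p,L,z),120).sum(),[best[1],best[2],a+best[3]],method="Nelder-Mead",options=dict(initial_simplex=[[best[1],best[2],a+best[3]],[best[1]+.0007,best[2],a+best[3]],[best[1],best[2]+.0007,a+best[3]],[best[1],best[2],a+best[3]+.01]]))
    print(n,r.x[:2].round(4),np.degrees(r.x[2]).round(1),score(r.x,L,z).round(0))
E
python3 fin.py
```

```text
clock: 38.05
tcp_pos: [0.4068, 0.3435, 0.0306]
orientation: [-1.493, -2.763, 0.004]
contact_force: [-0.9, -0.2, -1.3]
grip_width: 0.0387
gripper_force: 40.5
clock: 39.05
tcp_pos: [0.4079, 0.3445, 0.1821]
orientation: [-1.493, -2.763, -0.002]
contact_force: [-0.2, 0.2, -1.4]
grip_width: 0.0598
gripper_force: 0.0
tray [0.4029 0.3472] 33.1 [176. 150. 141. 110.]
large [0.407  0.3452] 34.7 [147. 156. 180. 128.]
small [0.4059 0.3433] 31.9 [222. 128. 190.  29.]
```

Run:
```python
from h import *
import pickle
f=vision.grab_frame('wrist'); pickle.dump(f,open('p6.pkl','wb')); im=f['img']
for n,L,z in(("tray",.11,.009),("large",.06,.022),("small",.04,.040)): print(n,proj(f,box((.4053,.3461,np.radians(33.2)),L,L,0,z))[:4].round(1).tolist())
g=im[...,1]
c=proj(f,[[.4053,.3461,.04]])[0].astype(int); print(c)
for r in range(c[1]-46,c[1]+52,2): print(r,"".join("%4d"%v for v in g[r,c[0]-42:c[0]+44:2]))
print("cols",c[0]-42)
```

```text
tray [[230.7, 235.4], [337.6, 235.6], [343.9, 125.8], [224.6, 125.6]]
large [[253.2, 217.0], [315.1, 217.1], [317.2, 155.3], [251.2, 155.2]]
small [[262.1, 213.6], [306.2, 213.7], [307.2, 170.3], [261.1, 170.2]]
[284 192]
146   82  83  82  83  85  84  85  85  86  86  88  87  89  89  89  89  91  91  91  92  92  92  92  93  93  93  93  94  94  96  94  96  95  96  97  96  96  98  98  98  98  98  97
148   82  83  83  83  84  84  84  86  86  86  86  87  89  89  89  90  90  90  91  90  91  91  92  92  92  92  93  93  93  95  95  94  95  96  96  96  97  97  96  97  97  97  96
150   82  83  82  83  83  84  84  85  84  85  86  86  87  87  88  89  89  88  88  89  90  90  91  90  91  92  92  93  92  93  94  94  95  95  95  96  96  96  97  96  96  96  97
152   81  82  82  77  68  82  81  81  77  87  87  79  83  85  84  83  86  89  87  79  88  86  88  86  92  93  81  89  90  93  87  92  95  95  88  92  96 100  95  95  96  95  96
154   81  82  82  79  64  89  92  86  86  92  94  91  91  97  96  90  91  99  97  87  94  98  96  92  96  98  94  96  97 102  93  91 100 102  98  93 110 125  97  94  95  
[... 7103 characters left out ...]
 112 113 113 115 116 116 117 118 119 119 117 118 120 119 116 114 113 114 114 114 115 114 115 117 115 112 114 115 117 116 118 115 113 112 116 121 120 116 115 116
238  108 106 109 110 111 110 114 113 113 116 116 115 114 115 117 116 113 111 110 109 110 111 111 111 111 113 113 109 109 111 113 113 115 115 111 110 112 117 117 115 112 113 115
240  108 109 113 115 113 116 115 115 114 114 115 115 114 116 115 114 112 109 110 110 110 110 111 112 113 113 111 110 111 113 113 114 114 111 109 112 116 117 115 113 113 114 116
242  111 117 119 119 121 123 121 120 115 115 114 114 115 116 115 112 109 109 109 108 111 110 110 112 113 111 109 111 113 113 113 115 113 110 110 115 118 116 112 113 114 115 118
cols 242
```

square_large is on centre, but square_small sits about 2 mm off along tool x. I'll regrip, shift it 2 mm and set it down again.

```bash
python3 h.py .4068 .3435 .0312 33.2; python3 -m handwheel '[{"dp":[0,-0.001,0.05],"delta_rot":[0,0,0]},{"dp":[0,-0.001,0.09],"delta_rot":[0,0,0]},{"dp":[0,-0.001,0.1],"delta_rot":[0,0,0]},{"dp":[0,-0.001,0.1],"delta_rot":[0,0,0]}]' 0.7 30; python3 h.py .4068 .3435 .0312 33.2
```

```text
t=39.15 tcp [0.4066 0.3434 0.1798] w 0.0596 rel -7 dp [-0.0, 0.0008, 0.1486] rot [-0.004, 0.0, 0.001] rows 3.0
clock: 39.65
tcp_pos: [0.406, 0.3424, 0.0799]
orientation: [-1.494, -2.762, 0.007]
contact_force: [0.2, -0.8, 0.0]
grip_width: 0.0598
gripper_force: 0.0
t=39.65 tcp [0.406  0.3424 0.0799] w 0.0598 rel -7 dp [0.0005, 0.0015, 0.0487] rot [-0.005, 0.001, 0.0] rows 1.0
```

```bash
python3 -m handwheel '[{"dp":[0,0.001,0.025],"delta_rot":[-0.004,0,0]},{"dp":[0,0.001,0.04],"delta_rot":[-0.004,0,0]},{"dp":[0,0.001,0.048],"delta_rot":[-0.004,0,0]},{"dp":[0,0.001,0.048],"delta_rot":[-0.004,0,0]}]'
python3 -m handwheel '[{"dp":[0,0,0],"delta_rot":[0,0,0]},{"dp":[0,0,0],"delta_rot":[0,0,0]},{"dp":[0,0,0],"delta_rot":[0,0,0]},{"dp":[0,0,0],"delta_rot":[0,0,0]},{"dp":[0,0,0],"delta_rot":[0,0,0]}]' 0 30
python3 -m handwheel '[{"dp":[0,0,-0.004],"delta_rot":[0,0,0]},{"dp":[0,0,-0.004],"delta_rot":[0,0,0]},{"dp":[0.002,0,-0.004],"delta_rot":[0,0,0]},{"dp":[0.002,0,-0.004],"delta_rot":[0,0,0]},{"dp":[0.002,0,-0.004],"delta_rot":[0,0,0]}]'
python3 h.py .4057 .3452 .0312 33.2
```

```text
clock: 40.15
tcp_pos: [0.4069, 0.3434, 0.0326]
orientation: [1.493, 2.763, 0.001]
contact_force: [-0.3, 0.3, 0.1]
grip_width: 0.0598
gripper_force: 0.0
clock: 40.78
tcp_pos: [0.4073, 0.3438, 0.0334]
orientation: [1.493, 2.763, 0.004]
contact_force: [-1.4, -0.4, 6.9]
grip_width: 0.039
gripper_force: 30.5
clock: 41.4
tcp_pos: [0.4057, 0.3451, 0.0364]
orientation: [1.493, 2.763, 0.001]
contact_force: [-0.4, -0.3, -0.5]
grip_width: 0.0383
gripper_force: 30.3
t=41.40 tcp [0.4057 0.3451 0.0364] w 0.0383 rel -7 dp [0.0, 0.0001, 0.0052] rot [0.001, 0.0, 0.001] rows 1.0
```

```bash
python3 -m handwheel '[{"dp":[0,0,0.002],"delta_rot":[0,0,0]},{"dp":[0,0,0.0035],"delta_rot":[0,0,0]},{"dp":[0,0,0.0035],"delta_rot":[0,0,0]}]'
python3 -m handwheel '[{"dp":[0,0,0],"delta_rot":[0,0,0]},{"dp":[0,0,0],"delta_rot":[0,0,0]},{"dp":[0,0,0],"delta_rot":[0,0,0]},{"dp":[0,0,-0.02],"delta_rot":[0,0,0]},{"dp":[0,0,-0.07],"delta_rot":[0,0,0]},{"dp":[0,0,-0.13],"delta_rot":[0,0,0]},{"dp":[0,0,-0.15],"delta_rot":[0,0,0]},{"dp":[0,0,-0.15],"delta_rot":[0,0,0]},{"dp":[0,0,-0.15],"delta_rot":[0,0,0]}]' 0.7
python3 - <<'E'
from h import *
f=vision.grab_frame('wrist'); im=f['img']
for n,L,z in(("tray",.11,.009),("large",.06,.022),("small",.04,.040)): print(n,proj(f,box((.4053,.3461,np.radians(33.2)),L,L,0,z))[:4].round(1).tolist())
g=im[...,1]; u,v=proj(f,[[.4053,.3461,.04]])[0].astype(int)
for c in (u-28,u-6,u,u+10,u+18,u+28): print("col",c,"rows from",v-45,g[v-45:v+40,c].tolist())
for r in (v-8,v+17,v+20): print("row",r,"cols from",u-40,g[r,u-40:u+42].tolist())
t=vision.grab_frame('top'); 
for n,c0 in (("probe",(234,150)),("vial",(278,180)),("step",(322,158))):
    import numpy as np
    T0=cv2.imread('pics/top0.png'); s=np.s_[c0[1]-14:c0[1]+14,c0[0]-14:c0[0]+14]
    res=cv2.matchTemplate(t['img'][c0[1]-22:c0[1]+22,c0[0]-22:c0[0]+22],T0[s],cv2.TM_CCOEFF_NORMED); print(n,cv2.minMaxLoc(res)[1::2],"expect (8,8)")
E
```

```text
clock: 41.78
tcp_pos: [0.4057, 0.3451, 0.0334]
orientation: [1.494, 2.764, 0.002]
contact_force: [-2.1, -0.8, 6.6]
grip_width: 0.0389
gripper_force: 31.0
clock: 42.9
tcp_pos: [0.4049, 0.3446, 0.1819]
orientation: [1.493, 2.764, -0.001]
contact_force: [-0.2, 0.4, 0.7]
grip_width: 0.0598
gripper_force: 0.0
tray [[232.1, 236.4], [338.4, 236.5], [344.9, 127.5], [226.2, 127.3]]
large [[254.5, 218.2], [316.2, 218.2], [318.3, 156.8], [252.7, 156.7]]
small [[263.5, 214.8], [307.4, 214.9], [308.5, 171.9], [262.7, 171.8]]
col 257 rows from 148 [86, 86, 85, 84, 83, 78, 83, 96, 108, 139, 186, 215, 221, 221, 221, 222, 221, 221, 220, 216, 197, 161, 136, 129, 128, 129, 128, 129, 129, 129, 128, 129, 128, 128, 127, 127, 127, 128, 127, 128, 127, 127, 128, 127, 127, 127, 127, 125, 125, 126, 126, 126, 126, 127, 138, 163, 188, 195, 189, 187, 187, 186, 186, 185, 185, 186, 186, 185, 183, 169, 132, 88, 66, 62, 62, 63, 61, 61, 66, 95, 148, 188, 188, 152, 143]
col 279 rows from 148 [90, 90, 90, 89, 88, 86, 89, 101, 108, 135, 183, 216, 223, 223, 224, 224, 223, 223, 218, 195, 148, 110, 99, 123, 172, 208, 219, 2
[... 2674 characters left out ...]
191, 190, 191, 192, 191, 191, 191, 192, 192, 190, 185, 180, 186, 191, 192, 192, 191, 191, 187, 168, 128, 90, 72, 69, 68, 69, 70, 70, 70, 70, 71]
row 213 cols from 245 [68, 69, 69, 70, 69, 70, 68, 67, 76, 115, 159, 181, 186, 186, 186, 186, 186, 185, 180, 173, 176, 179, 182, 182, 182, 182, 182, 182, 182, 182, 183, 182, 182, 182, 182, 183, 184, 183, 183, 184, 184, 185, 184, 184, 184, 184, 185, 185, 185, 185, 185, 185, 185, 185, 186, 184, 185, 186, 185, 185, 185, 181, 180, 185, 189, 190, 191, 192, 190, 184, 164, 122, 83, 71, 69, 69, 69, 69, 69, 69, 70, 71]
probe (0.9993736147880554, (8, 8)) expect (8,8)
vial (0.9991121888160706, (8, 8)) expect (8,8)
step (0.9992379546165466, (8, 8)) expect (8,8)
```

square_small is now within about 0.5 mm, and the probe, vial and step block have not moved. Handing in.

```bash
python3 -c "from bench import r; print(r.hand_in())"
```

```text
the job is handed in; nothing more can be done
None
```

Both stacks are built and handed in, each piece within about 1.5 mm of centre; the probe, vial and step block did not move, robot time was about 43 s, and I viewed 15 pictures, one over the limit of 14.

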